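Change the die plate on a pillar die set

ROBOT

A 6-joint arm with a two-finger parallel gripper is mounted at the origin on a cart in front of the work surface, level with it; the furniture and walls round the work are solid. World frame = base frame: x ahead of the robot, y to its left, z up, the work surface at z = 0. Lengths are in m, angles in rad, forces in N, time in s.
With the tool pointing down it reaches from about 0.35 to 0.975 m from the base axis. Payload 7.1 kg.
Tool frame: the origin (TCP) lies on the mounting face of the last link; the fingertips stand 182 mm ahead of it and the grasp point (between the pads) lies 163 mm ahead of it; x points along the fingers, y is the direction in which the jaws open and shut, and the axes are right-handed (so a half turn about x gives the same grasp; the last joint's range is limited). The gripper opens to 88 mm and grips with 3 to 60 N. Pads are 20 mm wide; open, the fingers measure 115 mm over their backs; the gripper's body (75 mm by 178 mm) begins 61 mm behind the grasp point.
Start: joints at [-1.128, 0.423, 1.63, -0, 1.089, -0.019], TCP at [0.278, -0.56, 0.405] pointing down, gripper open.
Joint ranges: [-3, 3], [-0.9, 2.11], [0.09, 2.58], [-1.31, 4.45], [0.11, 2.69], [-2.54, 2.54]. Speed limits (rad/s): [2.39, 2.39, 3.01, 3.14, 3.14, 3.14].

INTERFACE

Orientations are given as a 3x3 rotation matrix whose columns are the frame's x, y, z axes.
In Python, from cell import arm gives the robot as it stands.
- The arm moves only by the tool drive_tool, never from a script. Its argument "steps" is a list of rows, each an object with "dp": the shift along the world's x, y, z in cm, a list of three; "dr": the turn, a rotation vector about the world's x, y, z in rad, a list of three; "grip": the closure, from 0 (fully open) to 1 (shut). A call has exactly 10 rows; each row shifts and turns the commanded pose from where the row before left it; what a row does not reach is not made up. A row lasts 1/12 s, in which the tool goes at most 41.7 mm and 7.16 degrees, less where a joint would pass 70% of its speed; a pose out of reach is approached as far as the arm can. A call with a gripper value outside its range is refused whole. The fingers move at their own pace and stop on an object; the grip force is fixed at half the most. Time passes only in rows, so rows that do not move let the fingers close, or fill a call up. It gives the time, the measured TCP pose, the force and the opening at its end, in the units of the state.
- arm.observe(): the state, without advancing time (a new reading comes with each control period).
- arm.camera(name): name is "scene" or "top" or "wrist"; returns the picture (480x640x3 uint8, red, green, blue); there is no depth.
- arm.get_calibration(name): a dict with "intrinsics" (3x3 intrinsics, pixels), "origin" and "orientation" of the camera in the world; the wrist camera has in their place "mount" (4x4, takes a point from camera to tool coordinates, whose origin is the TCP and whose axes are the tool frame's). Camera axes: x right, y down, z forward; pixel columns grow to the right and rows downward; lengths in m; the calibration is good to about 2 mm. The wrist camera is an equidistant fisheye: a pixel r from the principal point sees the ray r / f radians off the axis. A picture is of the moment at which its call begins: read the wrist's pose just before it. get_calibration takes no time and is no camera call.
- arm.close_job(): hands the job in, once; it reports no verdict.
Trained networks look in the newest picture that a camera, given by its name, has taken for a name from the list of things; names that differ only in an ending like _2 or _b are one class to them, and where a whole thing is asked for, a point or a joint stands for the part that bears it (a point fixed in the world has none). Each returns a list of dicts, best first, with "confidence" (0 to 1); they miss things now and then, are a little off and sometimes report something else, mostly with a low value. They report only what shows in the picture. A call takes as long as a camera call.
- arm.search_frame(name, camera): "point" ([column, row] in pixels, amid what is visible of it).
- arm.mark_of(name, camera): "point" ([column, row] in pixels: a listed point, or the origin of a listed thing).
The state is a dict: "time_s": time; "joint_pos": joint angles; "dq": joint speeds; "effort": joint torques, N m; "eef_pos": TCP position; "ee_rot": TCP orientation; "ft_force": force on the tool from outside, world axes, zero at the start; "torque": the same for the moment, N m; "finger_gap": finger opening in m.
Only numpy, scipy, OpenCV 4.12 (cv2) and the standard library are available. Lean on these libraries where they do the work, as an engineer would, in place of code of your own. Each camera call takes 0.05 s, during which the arm holds its last target.

TASK

Change over the grey die set: stand the red and the yellow stop collar in the blue tray, lift the die plate with the black block off the guide pillars and lay it in the empty wooden cradle. Then fit the die plate with the brass block over both pillars, fully down and flat on the shoe, and slip each collar back over the same pillar it came from, down on the plate. Leave the glue bottle and the red-lidded pot where they stand.

Things in the scene. Friction and masses are not known exactly. Their poses are not given: they have to be found in the camera images.
- die_set: Fixed grey shoe 76 (x) x 170 (y) x 20 mm with two steel guide pillars at its y = +55 and -55 mm, x = 0: diameter 16, tops 65 mm above the bench, the last 6 mm taper to 10. Origin: centre of the underside, on the bench; y along the pillar row. At the start the black-block plate lies on the shoe, a pillar through each hole, and a collar stands on it round each pillar.
- tray: Fixed shallow blue tray with dark mat, 76 (x) x 170 (y) mm outside, wall 3 mm thick, floor 9 mm and rim 14 mm above the bench. Both collars fit side by side along its y, e.g. at y = +40 and -40 mm. Origin: centre of the underside, on the bench; y along its length.
- cradle_full: Fixed wooden cradle (low tray) in which the brass-block die plate lies at the start: 70 (x) x 170 (y) mm outside, wall 6 mm, inside 58 x 158 mm, floor 10 mm and rim 14 mm above the bench. Origin: centre of the underside, on the bench; y along its length.
- cradle_empty: The same kind of fixed wooden cradle, empty at the start (inside 58 x 158 mm, floor 10 mm, rim 14 mm above the bench): the black-block die plate is to lie flat in it, lengthwise. Origin: centre of the underside, on the bench; y along its length.
- die_old_c (a point): Die plate with black block, loose, about 0.32 kg: steel plate 44 (x) x 144 (y) x 10 mm, 22 mm holes at y = +55 and -55 mm; on its middle a black block 36 (x) x 52 (y) x 20 mm with one groove along y. The point: centre of the block, 20 mm above the plate's underside, 10 mm above its top face; z up, y along the plate. Take it by the block, fingers closing along x.
- die_new_c (a point): Die plate with brass block, loose: same sizes and weight as the other plate; its block has two grooves along y. The point: centre of the block, 20 mm above the plate's underside, 10 mm above its top face; z up, y along the plate. Starts in cradle_full; its two holes must go over the two pillars (either way round).
- collar_red_c (a point): Red stop collar, loose, about 0.12 kg: ring of outer diameter 38, bore 22, height 22 mm, upright. The point is its centre, 11 mm above its underside. Starts round one of the two pillars, on top of the die plate (which pillar varies).
- collar_yellow_c (a point): Yellow stop collar, loose, about 0.12 kg: ring of outer diameter 38, bore 22, height 22 mm, upright. The point is its centre, 11 mm above its underside. Starts round the other pillar.
- glue_bottle: Bystander, loose: white dropper bottle with yellow nozzle, 41 mm wide, 95 mm high. Origin: centre of the underside. Not part of the job.
- red_pot: Bystander, loose: black screw pot with red lid, diameter 55, 36 mm high. Origin: centre of the underside. Not part of the job.

How it is judged:
By the outcome, as a careful person would: the job done as asked, in the order asked, and still so for the second after the job is handed in, with the robot touching nothing.
It also fails if it takes over 120 s, if anything falls off the work surface, if the arm or the gripper's body presses on something with over 40 N, if the wrist force passes 120 N, or if a joint passes its speed limit or range.

## Working session

There is one attempt and no reset: what is moved stays moved. The work goes in short steps, Python scripts to look and compute and a tool call to move; the robot and the scene stay as the last step left them, time stands still between calls to the robot, and variables do not carry over. Pictures are saved under pics/ and viewed, and the job is handed in when it is done.

Besides the shell and the picture viewer there is one more tool, called after "Emit:" as name(argument=value, ...), one argument or row to a line, values as JSON. drive_tool: Moves the arm, as the interface text tells. Its arguments: {"type":"object","properties":{"steps":{"type":"array","items":{"type":"object","properties":{"dp":{"type":"array","items":{"type":"number"}},"dr":{"type":"array","items":{"type":"number"}},"grip":{"type":"number"}}}}},"required":["steps"]}

```bash
mkdir -p pics; ls
python3 - <<'E'
from cell import arm
import cv2,numpy as np
s=arm.observe();print(s)
for n in["scene","top","wrist"]:
    im=arm.camera(n);cv2.imwrite(f"pics/{n}0.png",im[:,:,::-1]);c=arm.get_calibration(n);print(n,c)
    for t in["die_set","tray","cradle_full","cradle_empty","die_old_c","die_new_c","collar_red_c","collar_yellow_c","glue_bottle","red_pot"]:
        r=arm.mark_of(t,n);print(t,[(np.round(d["point"],1).tolist(),round(d["confidence"],2)) for d in r[:3]])
E
```

```text
pics
{'time_s': 0.0, 'joint_pos': array([-1.12801622e+00,  4.23821956e-01,  1.63068586e+00,  2.62788335e-05,
        1.08854284e+00, -1.90096844e-02]), 'dq': array([ 0.00107108,  0.00072793, -0.0016782 ,  0.00027175, -0.00081423,
        0.0018194 ]), 'effort': array([-1.63515651e-03, -5.44631445e+01, -2.73674798e+01,  6.41983096e-02,
        2.26288178e-02, -1.39497829e-04]), 'eef_pos': array([ 0.27837303, -0.5592791 ,  0.4039149 ]), 'ee_rot': array([[-6.03647375e-04,  4.45539776e-01, -8.95261941e-01],
       [ 1.32737002e-03, -8.95260959e-01, -4.45540182e-01],
       [-9.99998937e-01, -1.45729302e-03, -5.09742144e-05]]), 'ft_force': array([-1.03293832, -0.21945891, -0.39480686]), 'torque': array([ 0.00430172, -0.02116801, -0.01600631]), 'finger_gap': 0.08801356565656045}
scene {'intrinsics': array([[621.8544828 ,   0.        , 320.74617695],
       [  0.        , 621.8544828 , 242.07692028],
       [  0.        ,   0.        ,   1.        ]]), 'origin': array([1.01161349, 0.73459087, 0.56713581]), 'orientation': array([[-0.7214814 ,  0.40547269, -0.56129893],
       [ 0.69221066,  
[... 1238 characters left out ...]
4)]
red_pot [([307.1, 359.6], 0.82)]
wrist {'intrinsics': array([[371.64829954,   0.        , 320.77016357],
       [  0.        , 371.64829954, 238.45850107],
       [  0.        ,   0.        ,   1.        ]]), 'mount': array([[-2.06917598e-04, -2.73824456e-01,  9.61779665e-01,
         2.03935984e-02],
       [ 9.99999880e-01, -4.83277792e-04,  7.75482136e-05,
         2.36410661e-05],
       [ 4.43572155e-04,  9.61779566e-01,  2.73824523e-01,
        -7.50823633e-02],
       [ 0.00000000e+00,  0.00000000e+00,  0.00000000e+00,
         1.00000000e+00]])}
die_set []
tray []
cradle_full []
cradle_empty []
die_old_c []
die_new_c []
collar_red_c []
collar_yellow_c []
glue_bottle []
red_pot []
```

View images.

View pics/scene0.png

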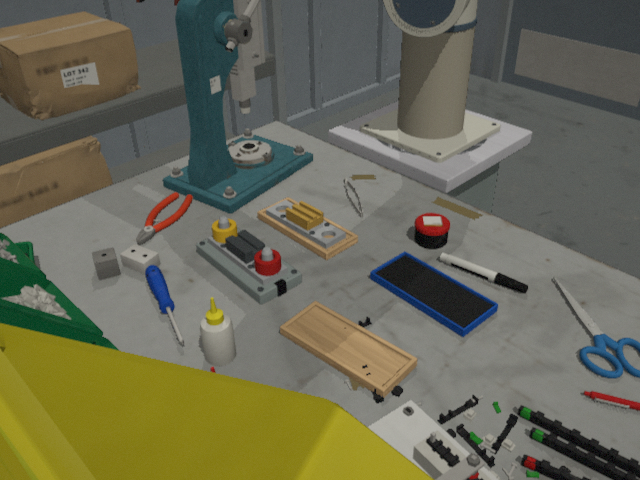

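View pics/top0.png

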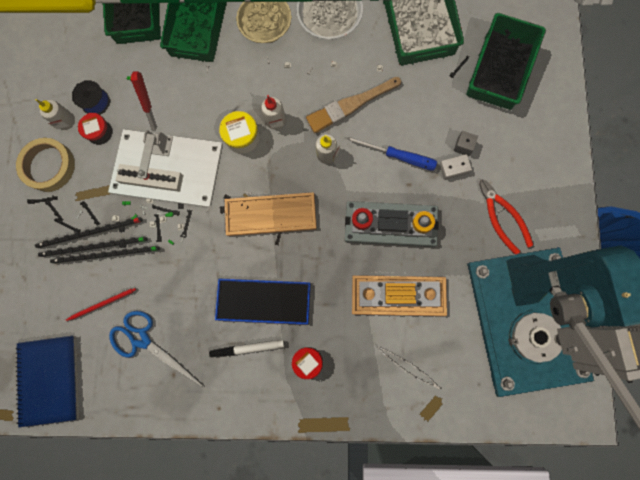

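View pics/wrist0.png

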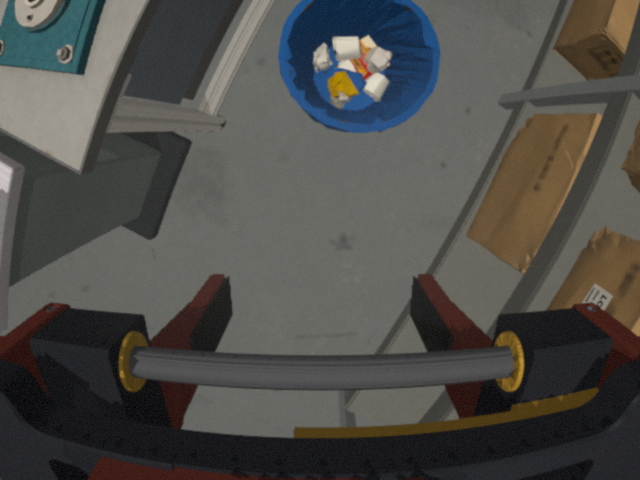

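```bash
cat > h.py <<'E'
from cell import arm
import cv2,numpy as np
from scipy.optimize import least_squares
CAL={n:arm.get_calibration(n) for n in["scene","top","wrist"]}
def ray(cam,px,st=None):
    c=CAL[cam];K=c["intrinsics"]
    d=np.array([(px[0]-K[0,2])/K[0,0],(px[1]-K[1,2])/K[1,1],1.])
    if cam=="wrist":
        r=np.hypot(d[0],d[1]);k=np.sin(r)/r if r>1e-9 else 1
        d=np.array([d[0]*k,d[1]*k,np.cos(r)])
        M=c["mount"];R=st["ee_rot"]
        return st["eef_pos"]+R@M[:3,3],R@M[:3,:3]@d
    return c["origin"],c["orientation"]@d
def plane(cam,px,z,st=None):
    o,d=ray(cam,px,st);return o+d*(z-o[2])/d[2]
def tri(*rs):
    A=np.zeros((3,3));b=np.zeros(3)
    for o,d in rs:
        d=d/np.linalg.norm(d);P=np.eye(3)-np.outer(d,d);A+=P;b+=P@o
    p=np.linalg.solve(A,b)
    return p
def proj(cam,p,st=None):
    c=CAL[cam];K=c["intrinsics"]
    if cam=="wrist":
        M=c["mount"];R=st["ee_rot"]@M[:3,:3];o=st["eef_pos"]+st["ee_rot"]@M[:3,3]
    else: R,o=c["orientation"],c["origin"]
    q=R.T@(np.asarray(p)-o)
    if cam=="wrist":
        r=np.hypot(q[0],q[1]);th=np.arctan2(r,q[2]);u=q[:2]/max(r,1e-9)*th
    else:u=q[:2]/q[2]
    return np.array([K[0,0]*u[0]+K[0,2],K[1,1]*u[1]+K[1,2]])
E
python3 - <<'E'
from h import *
m={"die_set":((250.1,270.6),(390.5,223),0),"tray":((432.3,297),(264,298.8),0),"cf":((306,230.7),(399.1,295.1),0),"ce":((346,347.2),(273.9,215.8),0),
"old":((244.2,244.1),(387.9,223.3),.04),"new":((303.1,216.3),(401.1,296),.03),"red":((269.9,261.5),(362.3,218.7),.041),"yel":((224,229.9),(425,222.2),.041),"glue":((218.1,356.5),(327.3,156.3),0),"pot":((427.4,243.6),(307.1,359.6),0)}
for k,(s,t,z) in m.items():
    print(k,tri(ray("scene",s),ray("top",t)).round(4),plane("scene",s,z).round(4),plane("top",t,z).round(4))
# press
for p in[(470,262),(585,245),(503,395)]: print("pressbase",plane("top",p,0).round(3))
print("presstop tri?")
for z in(.2,.3,.4):print(z,plane("top",(567,303),z).round(3),plane("scene",(240,28),z).round(3))
E
python3 - <<'E'
import cv2
im=cv2.imread('pics/top0.png')
cv2.imwrite('pics/topz.png',cv2.resize(im[180:335,200:460],None,fx=3,fy=3,interpolation=cv2.INTER_CUBIC))
E
```

```text
die_set [ 0.5807  0.1101 -0.003 ] [0.5806 0.1174 0.    ] [0.5834 0.1072 0.    ]
tray [ 0.4375  0.345  -0.0017] [0.4368 0.3486 0.    ] [0.4395 0.3421 0.    ]
cf [ 0.4472  0.0942 -0.0019] [0.448  0.0978 0.    ] [0.4483 0.0932 0.    ]
ce [ 0.5953  0.3301 -0.001 ] [0.5946 0.3324 0.    ] [0.5965 0.3283 0.    ]
old [0.5774 0.113  0.0441] [0.5767 0.1037 0.04  ] [0.5746 0.116  0.04  ]
new [0.4462 0.0917 0.0243] [0.4528 0.0974 0.03  ] [0.4451 0.0932 0.03  ]
red [0.5806 0.1639 0.0418] [0.5785 0.1653 0.041 ] [0.5827 0.162  0.041 ]
yel [0.5758 0.0504 0.0402] [0.5758 0.0527 0.041 ] [0.5766 0.0496 0.041 ]
glue [ 0.718   0.2268 -0.0049] [0.7215 0.2297 0.    ] [0.7149 0.2278 0.    ]
pot [ 0.3318  0.2596 -0.0039] [0.3376 0.2618 0.    ] [0.3312 0.2604 0.    ]
pressbase [ 0.51  -0.038  0.   ]
pressbase [ 0.543 -0.251  0.   ]
pressbase [ 0.275 -0.087  0.   ]
presstop tri?
0.2 [ 0.428 -0.118  0.2  ] [ 0.231 -0.329  0.2  ]
0.3 [ 0.424 -0.072  0.3  ] [ 0.444 -0.04   0.3  ]
0.4 [ 0.42  -0.027  0.4  ] [0.656 0.25  0.4  ]
```

View pics/topz.png

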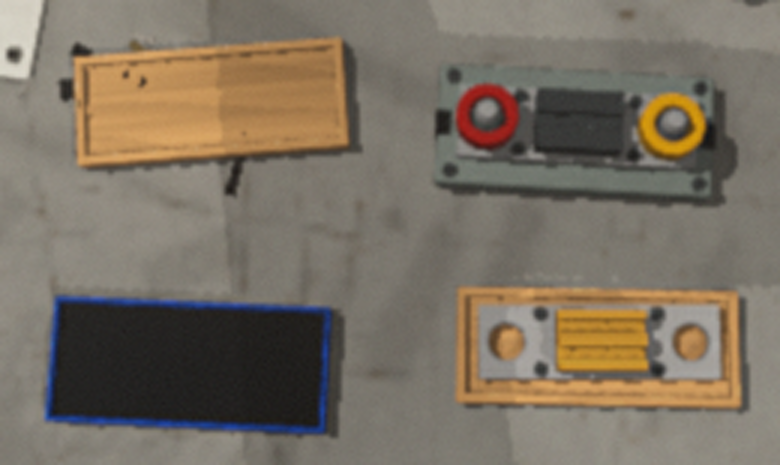

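Run:
```python
from h import *
a=cv2.imread('pics/scene0.png')[0:210,120:330];b=cv2.imread('pics/top0.png')[230:410,460:640]
cv2.imwrite('pics/press.png',np.hstack([cv2.resize(a,(400,400)),cv2.resize(b,(400,400))]))
```

```text
(no output)
```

View pics/press.png

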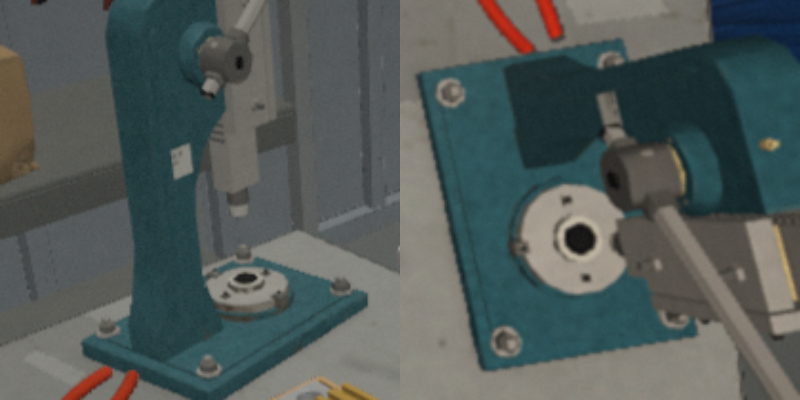

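Run:
```python
from h import *
print("hub",tri(ray("scene",(242,30)),ray("top",(568,309))))
f=plane("scene",(198,186),.02);print(f)
for z in(.2,.3,.35,.4,.45,.5):
    print(z,proj("scene",[f[0],f[1],z]),proj("top",[f[0],f[1],z]))
```

```text
hub [ 0.41560451 -0.07789152  0.28455048]
[ 0.50617767 -0.12256137  0.02      ]
0.2 [183.5287052   89.01785629] [565.93604825 248.33127894]
0.3 [174.13715422  26.07858521] [603.37971612 236.19867772]
0.35 [169.00525969  -8.31378532] [627.23565057 228.46881162]
0.4 [163.54546494 -44.9036417 ] [655.89171834 219.18359298]
0.45 [157.72530629 -83.90854559] [690.95875711 207.82107373]
0.5 [ 151.50788836 -125.57575829] [734.85914067 193.59634957]
```

Emit:
drive_tool(
  steps=[
    {"dp": [0, 0, 3.5]},
    {"dp": [0, 0, 4]},
    {"dp": [0, 0, 4]},
    {"dp": [0, 0, 4]},
    {"dp": [0, 0, 4]},
    {"dp": [0, 0, 4]},
    {"dp": [0, 0, 3]},
    {"dp": [0, 0, 2]},
    {"dp": [0, 0, 1]},
    {"dp": [0, 0, 0]},
  ],
)

```text
$.steps[0]: bad value
```

Run:
```python
from h import *
s=arm.observe();print(s["time_s"],s["eef_pos"],s["joint_pos"])
cv2.imwrite('pics/w1.png',arm.camera("wrist")[:,:,::-1])
# handle
o,d=ray("top",(568,309));_,e=ray("top",(620,389));n=np.cross(d,e)
o2,d2=ray("scene",(259,2));t=n@(o-o2)/(n@d2);q=o2+t*d2;print("handle pt",q)
hub=np.array([.4156,-.0779,.2846]);u=(q-hub)/np.linalg.norm(q-hub);print(u)
for L in(.1,.15,.2,.25):print(hub+L*u,proj("top",hub+L*u))
```

```text
1.65 [ 0.27850189 -0.55949505  0.40466622] [-1.12797363e+00  4.23098666e-01  1.62992457e+00  2.36369153e-06
  1.08857070e+00 -1.90075251e-02]
handle pt [ 0.35173263 -0.10620456  0.31000136]
[-0.85920433 -0.38077978  0.34172311]
[ 0.32967957 -0.11597798  0.31877231] [620.21341533 387.62779859]
[ 0.28671935 -0.13501697  0.33585847] [651.09895089 431.5905173 ]
[ 0.24375913 -0.15405596  0.35294462] [685.10105943 479.98939095]
[ 0.20079892 -0.17309494  0.37003078] [722.71653287 533.53155716]
```

View pics/w1.png

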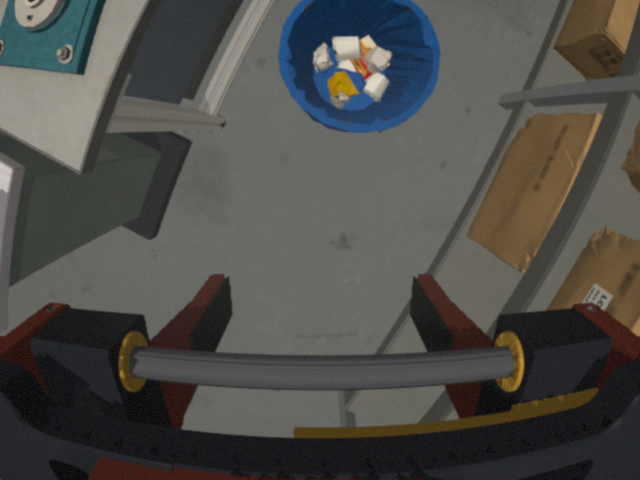

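Emit:
drive_tool(
  steps=[
    {"dp": [0, 0, 3.5], "dr": [0, 0, 0], "grip": 0},
    {"dp": [0, 0, 4], "dr": [0, 0, 0], "grip": 0},
    {"dp": [0, 0, 4], "dr": [0, 0, 0], "grip": 0},
    {"dp": [0, 0, 4], "dr": [0, 0, 0], "grip": 0},
    {"dp": [0, 0, 4], "dr": [0, 0, 0], "grip": 0},
    {"dp": [0, 0, 4], "dr": [0, 0, 0], "grip": 0},
    {"dp": [0, 0, 3], "dr": [0, 0, 0], "grip": 0},
    {"dp": [0, 0, 2], "dr": [0, 0, 0], "grip": 0},
    {"dp": [0, 0, 1], "dr": [0, 0, 0], "grip": 0},
    {"dp": [0, 0, 0], "dr": [0, 0, 0], "grip": 0},
  ],
)

```text
time_s: 2.53
eef_pos: [0.2784, -0.5593, 0.7021]
ee_rot: [[0.002, 0.446, -0.895], [-0.004, -0.895, -0.446], [-1.0, 0.004, 0.0]]
ft_force: [-0.6, 0.0, 0.0]
finger_gap: 0.0876
```

Run:
```python
from h import *
s=arm.observe();print(s["time_s"],s["eef_pos"],s["joint_pos"],s["ee_rot"].round(3))
cv2.imwrite('pics/w2.png',arm.camera("wrist")[:,:,::-1])
```

```text
2.5333 [ 0.27838607 -0.55929598  0.7021412 ] [-1.12800483e+00  2.40150026e-01  1.23238576e+00  3.26233670e-06
  1.66483502e+00 -1.89731436e-02] [[ 0.002  0.446 -0.895]
 [-0.004 -0.895 -0.446]
 [-1.     0.004  0.   ]]
```

View pics/w2.png

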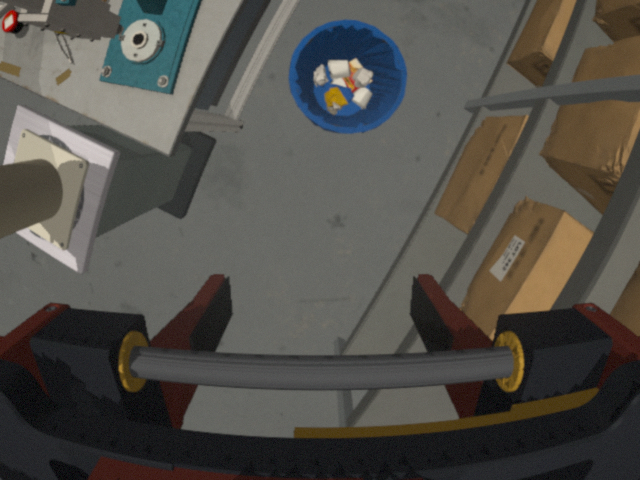

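Emit:
drive_tool(
  steps=[
    {"dp": [1.3, 3.7, 0], "dr": [0, 0, 0.055], "grip": 0},
    {"dp": [1.3, 3.7, 0], "dr": [0, 0, 0.055], "grip": 0},
    {"dp": [1.3, 3.7, 0], "dr": [0, 0, 0.055], "grip": 0},
    {"dp": [1.3, 3.7, 0], "dr": [0, 0, 0.055], "grip": 0},
    {"dp": [1.3, 3.7, 0], "dr": [0, 0, 0.055], "grip": 0},
    {"dp": [1.3, 3.7, 0], "dr": [0, 0, 0.055], "grip": 0},
    {"dp": [1.3, 3.7, 0], "dr": [0, 0, 0.055], "grip": 0},
    {"dp": [1.3, 3.7, 0], "dr": [0, 0, 0.055], "grip": 0},
    {"dp": [1.3, 3.7, 0], "dr": [0, 0, 0.055], "grip": 0},
    {"dp": [1.3, 3.7, 0], "dr": [0, 0, 0.055], "grip": 0},
  ],
)

```text
time_s: 3.42
eef_pos: [0.4086, -0.1877, 0.6972]
ee_rot: [[-0.003, 0.849, -0.528], [0.002, -0.528, -0.849], [-1.0, -0.004, 0.0]]
ft_force: [0.4, -0.5, -0.3]
finger_gap: 0.0878
```

Emit:
drive_tool(
  steps=[
    {"dp": [1.4, 3.7, 0], "dr": [0, 0, 0.055], "grip": 0},
    {"dp": [1.4, 3.7, 0], "dr": [0, 0, 0.055], "grip": 0},
    {"dp": [1.4, 3.7, 0], "dr": [0, 0, 0.055], "grip": 0},
    {"dp": [1.4, 3.7, 0], "dr": [0, 0, 0.055], "grip": 0},
    {"dp": [1.4, 3.7, 0], "dr": [0, 0, 0.055], "grip": 0},
    {"dp": [1.4, 3.7, 0], "dr": [0, 0, 0.055], "grip": 0},
    {"dp": [1.4, 3.7, 0], "dr": [0, 0, 0.055], "grip": 0},
    {"dp": [1.4, 3.7, 0], "dr": [0, 0, 0.055], "grip": 0},
    {"dp": [1.4, 3.7, -1], "dr": [0, 0, 0.055], "grip": 0},
    {"dp": [1.4, 3.7, -2], "dr": [0, 0, 0.055], "grip": 0},
  ],
)

```text
time_s: 4.25
eef_pos: [0.5481, 0.1806, 0.6699]
ee_rot: [[0.0, 1.0, -0.006], [0.0, -0.006, -1.0], [-1.0, 0.0, -0.0]]
ft_force: [0.4, -1.1, 0.5]
finger_gap: 0.0879
```

Emit:
drive_tool(
  steps=[
    {"dp": [0, 0, -4], "dr": [0, 0, 0], "grip": 0},
    {"dp": [0, 0, -4], "dr": [0, 0, 0], "grip": 0},
    {"dp": [0, 0, -4], "dr": [0, 0, 0], "grip": 0},
    {"dp": [0, 0, -4], "dr": [0, 0, 0], "grip": 0},
    {"dp": [0, 0, -4], "dr": [0, 0, 0], "grip": 0},
    {"dp": [0, 0, -3], "dr": [0, 0, 0], "grip": 0},
    {"dp": [0, 0, -2], "dr": [0, 0, 0], "grip": 0},
    {"dp": [0, 0, -1], "dr": [0, 0, 0], "grip": 0},
    {"dp": [0, 0, 0], "dr": [0, 0, 0], "grip": 0},
    {"dp": [0, 0, 0], "dr": [0, 0, 0], "grip": 0},
  ],
)

```text
time_s: 5.08
eef_pos: [0.5475, 0.1782, 0.4103]
ee_rot: [[-0.002, 1.0, -0.009], [-0.0, -0.009, -1.0], [-1.0, -0.002, 0.0]]
ft_force: [0.9, 0.5, 0.7]
finger_gap: 0.0879
```

```bash
cat > look.py <<'E'
from h import *
import sys
tag=sys.argv[1]; names=sys.argv[2:]
s=arm.observe();print(s["time_s"],s["eef_pos"].round(4),s["joint_pos"].round(2),s["finger_gap"],s["ft_force"].round(1));print(s["ee_rot"].round(4))
cv2.imwrite(f'pics/{tag}.png',arm.camera("wrist")[:,:,::-1])
import pickle;pickle.dump(s,open(f'pics/{tag}.pkl','wb'))
Z=dict(die_set=0,tray=0,cradle_full=0,cradle_empty=0,die_old_c=.04,die_new_c=.03,collar_red_c=.041,collar_yellow_c=.041,glue_bottle=0,red_pot=0)
for n in names:
    n,_,z=n.partition(":"); z=float(z) if z else Z[n]
    r=arm.mark_of(n,"wrist")
    for d in r[:2]:print(n,np.round(d["point"],1),round(d["confidence"],2),plane("wrist",d["point"],z,s).round(4))
E
python3 look.py w3 die_set tray cradle_full cradle_empty die_old_c die_new_c collar_red_c collar_yellow_c
```

```text
5.0833 [0.5475 0.1782 0.4103] [0.29 0.35 1.74 0.   1.06 0.3 ] 0.08787150229997422 [0.9 0.5 0.7]
[[-1.6e-03  1.0e+00 -9.0e-03]
 [-5.0e-04 -9.0e-03 -1.0e+00]
 [-1.0e+00 -1.6e-03  5.0e-04]]
tray [211.5  58.1] 0.92 [0.4325 0.342  0.    ]
cradle_full [131.6 143.1] 0.58 [0.333  0.2564 0.    ]
cradle_empty [364.5  59.4] 0.87 [0.5936 0.3342 0.    ]
die_old_c [357.3 283.1] 0.56 [0.5836 0.1057 0.04  ]
die_new_c [230.6 285.8] 0.77 [0.4494 0.0986 0.03  ]
collar_red_c [355.1 230.5] 0.93 [0.5802 0.1615 0.041 ]
collar_yellow_c [349.9 328.2] 0.95 [0.5771 0.0533 0.041 ]
```

View pics/w3.png

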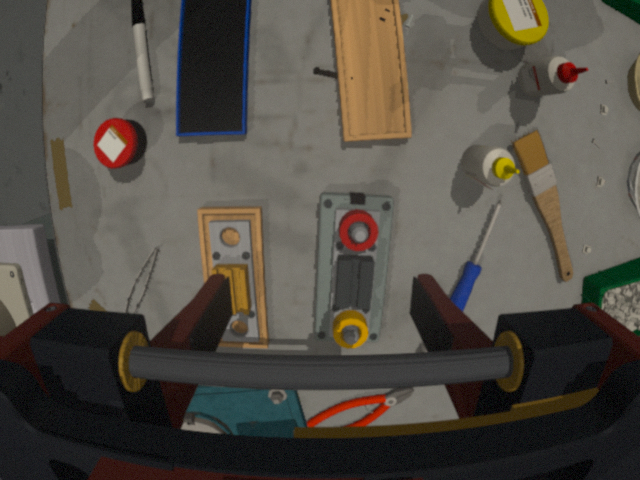

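Emit:
drive_tool(
  steps=[
    {"dp": [0.6, -0.3, -2], "dr": [0, 0, 0], "grip": 0},
    {"dp": [0.6, -0.3, -3], "dr": [0, 0, 0], "grip": 0},
    {"dp": [0.6, -0.3, -3], "dr": [0, 0, 0], "grip": 0},
    {"dp": [0.6, -0.3, -2], "dr": [0, 0, 0], "grip": 0},
    {"dp": [0.6, -0.3, -1], "dr": [0, 0, 0], "grip": 0},
    {"dp": [0.3, -0.1, -1], "dr": [0, 0, 0], "grip": 0},
    {"dp": [0, 0, -0.5], "dr": [0, 0, 0], "grip": 0},
    {"dp": [0, 0, 0], "dr": [0, 0, 0], "grip": 0},
    {"dp": [0, 0, 0], "dr": [0, 0, 0], "grip": 0},
    {"dp": [0, 0, 0], "dr": [0, 0, 0], "grip": 0},
  ],
)

```text
time_s: 6.37
eef_pos: [0.5808, 0.1625, 0.287]
ee_rot: [[0.002, 1.0, -0.009], [0.0, -0.009, -1.0], [-1.0, 0.002, -0.0]]
ft_force: [-0.4, 0.2, 0.4]
finger_gap: 0.088
```

```bash
python3 look.py w4 collar_red_c collar_yellow_c die_old_c die_set
```

```text
6.3667 [0.5808 0.1625 0.287 ] [0.25 0.54 1.75 0.   0.84 0.26] 0.08796646524776679 [-0.4  0.2  0.4]
[[ 1.6e-03  1.0e+00 -8.8e-03]
 [ 5.0e-04 -8.8e-03 -1.0e+00]
 [-1.0e+00  1.6e-03 -5.0e-04]]
collar_red_c [322.  256.5] 0.61 [0.5822 0.1613 0.041 ]
collar_yellow_c [316.5 390.5] 0.96 [0.5771 0.0528 0.041 ]
die_old_c [320.3 330.1] 0.67 [0.5805 0.1067 0.04  ]
```

View pics/w4.png

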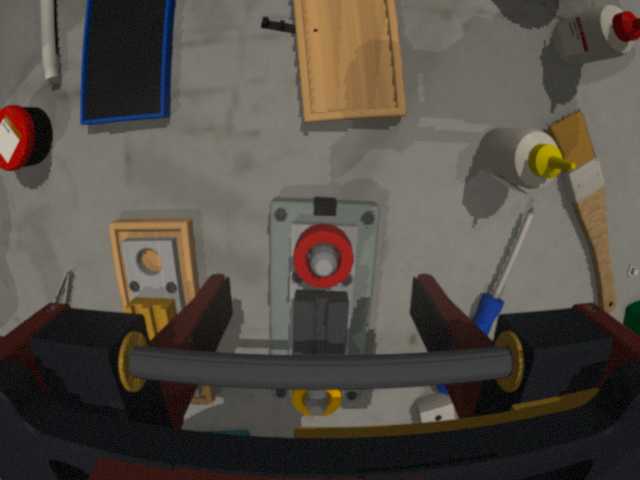

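Emit:
drive_tool(
  steps=[
    {"dp": [0, 0, -1.5], "dr": [0, 0, 0], "grip": 0},
    {"dp": [0, 0, -2], "dr": [0, 0, 0], "grip": 0},
    {"dp": [0, 0, -1.9], "dr": [0, 0, 0], "grip": 0},
    {"dp": [0, 0, -1], "dr": [0, 0, 0], "grip": 0.2},
    {"dp": [0, 0, -0.5], "dr": [0, 0, 0], "grip": 0.3},
    {"dp": [0, 0, 0], "dr": [0, 0, 0], "grip": 0.5},
    {"dp": [0, 0, 0], "dr": [0, 0, 0], "grip": 0.7},
    {"dp": [0, 0, 0], "dr": [0, 0, 0], "grip": 1},
    {"dp": [0, 0, 0], "dr": [0, 0, 0], "grip": 1},
    {"dp": [0, 0, 0], "dr": [0, 0, 0], "grip": 1},
  ],
)

```text
time_s: 7.45
eef_pos: [0.581, 0.1624, 0.2177]
ee_rot: [[0.001, 1.0, -0.009], [0.0, -0.009, -1.0], [-1.0, 0.001, -0.0]]
ft_force: [1.7, 0.5, 0.2]
finger_gap: 0.0445
```

Emit:
drive_tool(
  steps=[
    {"dp": [0, 0, 0], "dr": [0, 0, 0], "grip": 1},
    {"dp": [0, 0, 0], "dr": [0, 0, 0], "grip": 1},
    {"dp": [0, 0, 0], "dr": [0, 0, 0], "grip": 1},
    {"dp": [0, 0, 1], "dr": [0, 0, 0], "grip": 1},
    {"dp": [0, 0, 2], "dr": [0, 0, 0], "grip": 1},
    {"dp": [0, 0, 2.5], "dr": [0, 0, 0], "grip": 1},
    {"dp": [-0.5, 0.8, 1.5], "dr": [0, 0, 0], "grip": 1},
    {"dp": [-1.5, 2.4, 0.5], "dr": [0, 0, 0], "grip": 1},
    {"dp": [-2, 3, 0], "dr": [0, 0, 0], "grip": 1},
    {"dp": [-2, 3, 0], "dr": [0, 0, 0], "grip": 1},
  ],
)

```text
time_s: 8.28
eef_pos: [0.5202, 0.2546, 0.293]
ee_rot: [[0.001, 1.0, -0.011], [0.001, -0.011, -1.0], [-1.0, 0.001, -0.001]]
ft_force: [0.9, 0.2, -0.8]
finger_gap: 0.0361
```

```bash
python3 look.py w5 tray cradle_empty
```

```text
8.2833 [0.5202 0.2546 0.293 ] [0.43 0.51 1.8  0.   0.83 0.45] 0.036066893082930915 [ 0.9  0.2 -0.8]
[[ 1.100e-03  9.999e-01 -1.100e-02]
 [ 5.000e-04 -1.100e-02 -9.999e-01]
 [-1.000e+00  1.100e-03 -5.000e-04]]
tray [203.1 124.8] 0.57 [0.4338 0.3413 0.    ]
cradle_empty [422.9 129.8] 0.91 [0.5973 0.335  0.    ]
```

View pics/w5.png

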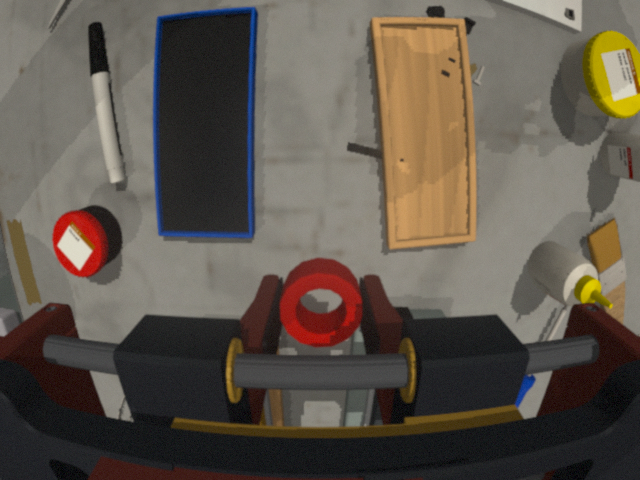

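Emit:
drive_tool(
  steps=[
    {"dp": [-2, 3, 0], "dr": [0, 0, 0], "grip": 1},
    {"dp": [-2, 3, -0.5], "dr": [0, 0, 0], "grip": 1},
    {"dp": [-2, 3, -1], "dr": [0, 0, 0], "grip": 1},
    {"dp": [-1.5, 2.4, -1.5], "dr": [0, 0, 0], "grip": 1},
    {"dp": [-0.9, 1.4, -1.5], "dr": [0, 0, 0], "grip": 1},
    {"dp": [0, 0, -2], "dr": [0, 0, 0], "grip": 1},
    {"dp": [0, 0, -1.5], "dr": [0, 0, 0], "grip": 1},
    {"dp": [0, 0, -0.7], "dr": [0, 0, 0], "grip": 1},
    {"dp": [0, 0, 0], "dr": [0, 0, 0], "grip": 1},
    {"dp": [0, 0, 0], "dr": [0, 0, 0], "grip": 1},
  ],
)

```text
time_s: 9.27
eef_pos: [0.4373, 0.3818, 0.205]
ee_rot: [[-0.0, 1.0, -0.01], [-0.0, -0.01, -1.0], [-1.0, -0.0, 0.0]]
ft_force: [0.2, 0.2, -0.0]
finger_gap: 0.0358
```

```bash
python3 look.py w6;python3 - <<'E'
from h import *
import pickle
s=pickle.load(open('pics/w5.pkl','rb'))
for p in[(157,13),(256,8),(158,236),(255,238)]:print(plane("wrist",p,.014,s).round(4))
print('ce')
for p in[(372,20),(467,18),(389,249),(475,241)]:print(plane("wrist",p,.014,s).round(4))
E
```

```text
9.2667 [0.4373 0.3818 0.205 ] [ 0.7   0.65  1.82 -0.    0.67  0.71] 0.03583333373924022 [ 0.2  0.2 -0. ]
[[-4.e-04  1.e+00 -1.e-02]
 [-4.e-04 -1.e-02 -1.e+00]
 [-1.e+00 -4.e-04  4.e-04]]
[0.4014 0.4309 0.014 ]
[0.4772 0.4243 0.014 ]
[0.395  0.2595 0.014 ]
[0.4726 0.257  0.014 ]
ce
[0.558  0.4133 0.014 ]
[0.6291 0.4218 0.014 ]
[0.5709 0.2474 0.014 ]
[0.6394 0.2527 0.014 ]
```

View pics/w6.png

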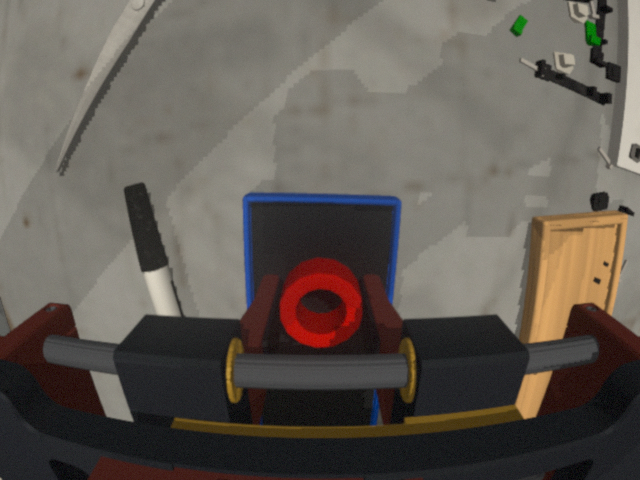

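Emit:
drive_tool(
  steps=[
    {"dp": [0, 0, -0.4], "dr": [0, 0, 0], "grip": 1},
    {"dp": [0, 0, -0.3], "dr": [0, 0, 0], "grip": 1},
    {"dp": [0, 0, 0], "dr": [0, 0, 0], "grip": 1},
    {"dp": [0, 0, 0], "dr": [0, 0, 0], "grip": 0.5},
    {"dp": [0, 0, 0], "dr": [0, 0, 0], "grip": 0.45},
    {"dp": [0, 0, 0], "dr": [0, 0, 0], "grip": 0.45},
    {"dp": [0, 0, 1], "dr": [0, 0, 0], "grip": 0.45},
    {"dp": [0, 0, 2.5], "dr": [0, 0, 0], "grip": 0.2},
    {"dp": [0, 0, 3.5], "dr": [0, 0, 0], "grip": 0},
    {"dp": [1, -2.2, 2.5], "dr": [0, 0, 0], "grip": 0},
  ],
)

```text
time_s: 10.15
eef_pos: [0.4462, 0.3625, 0.2957]
ee_rot: [[0.002, 1.0, -0.006], [0.002, -0.006, -1.0], [-1.0, 0.002, -0.002]]
ft_force: [1.0, 0.5, -0.0]
finger_gap: 0.0643
```

Emit:
drive_tool(
  steps=[
    {"dp": [1.6, -3.8, 0], "dr": [0, 0, 0], "grip": 0},
    {"dp": [1.6, -3.8, 0], "dr": [0, 0, 0], "grip": 0},
    {"dp": [1.6, -3.8, 0], "dr": [0, 0, 0], "grip": 0},
    {"dp": [1.6, -3.8, 0], "dr": [0, 0, 0], "grip": 0},
    {"dp": [1.6, -3.8, 0], "dr": [0, 0, 0], "grip": 0},
    {"dp": [1.6, -3.8, 0], "dr": [0, 0, 0], "grip": 0},
    {"dp": [1.6, -3.8, 0], "dr": [0, 0, 0], "grip": 0},
    {"dp": [1.2, -3, 0], "dr": [0, 0, 0], "grip": 0},
    {"dp": [0.5, -1.2, 0], "dr": [0, 0, 0], "grip": 0},
    {"dp": [0, 0, 0], "dr": [0, 0, 0], "grip": 0},
  ],
)

```text
time_s: 10.98
eef_pos: [0.5766, 0.0498, 0.2937]
ee_rot: [[0.002, 1.0, -0.013], [-0.0, -0.013, -1.0], [-1.0, 0.002, 0.0]]
ft_force: [-0.1, 0.7, 0.2]
finger_gap: 0.0877
```

```bash
python3 look.py w7 collar_yellow_c die_old_c die_new_c
```

```text
10.9833 [0.5766 0.0498 0.2937] [ 0.07  0.5   1.81 -0.    0.83  0.08] 0.08774218630324877 [-0.1  0.7  0.2]
[[ 1.500e-03  9.999e-01 -1.270e-02]
 [-1.000e-04 -1.270e-02 -9.999e-01]
 [-1.000e+00  1.500e-03  1.000e-04]]
collar_yellow_c [323.6 246.2] 0.93 [0.5791 0.0533 0.041 ]
die_old_c [326.3 163.9] 0.71 [0.5814 0.1067 0.04  ]
die_new_c [139.  183.6] 0.86 [0.4481 0.0979 0.03  ]
```

View pics/w7.png

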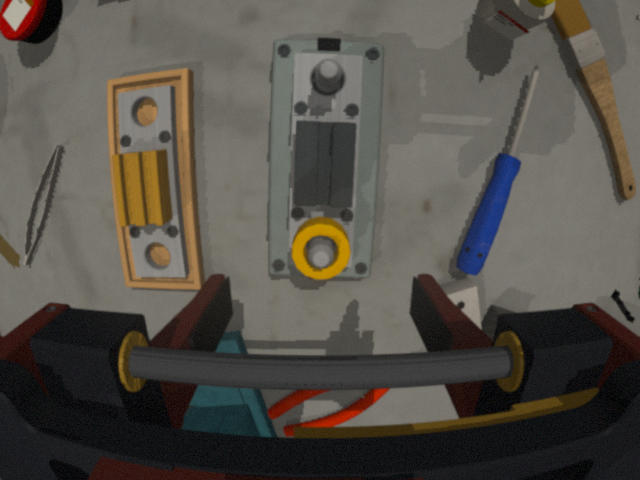

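Emit:
drive_tool(
  steps=[
    {"dp": [0.1, 0.3, -2], "dr": [0, 0, 0], "grip": 0},
    {"dp": [0, 0, -2.5], "dr": [0, 0, 0], "grip": 0},
    {"dp": [0, 0, -1.8], "dr": [0, 0, 0], "grip": 0.2},
    {"dp": [0, 0, -1], "dr": [0, 0, 0], "grip": 0.3},
    {"dp": [0, 0, -0.3], "dr": [0, 0, 0], "grip": 0.4},
    {"dp": [0, 0, 0], "dr": [0, 0, 0], "grip": 0.45},
    {"dp": [0, 0, 0], "dr": [0, 0, 0], "grip": 1},
    {"dp": [0, 0, 0], "dr": [0, 0, 0], "grip": 1},
    {"dp": [0, 0, 0], "dr": [0, 0, 0], "grip": 1},
    {"dp": [0, 0, 0], "dr": [0, 0, 0], "grip": 1},
  ],
)

```text
time_s: 12.02
eef_pos: [0.5769, 0.0553, 0.2178]
ee_rot: [[0.001, 1.0, -0.009], [0.0, -0.009, -1.0], [-1.0, 0.001, -0.0]]
ft_force: [-0.4, -1.1, 0.2]
finger_gap: 0.038
```

Emit:
drive_tool(
  steps=[
    {"dp": [0, 0, 1], "dr": [0, 0, 0], "grip": 1},
    {"dp": [0, 0, 2], "dr": [0, 0, 0], "grip": 1},
    {"dp": [0, 0, 2.5], "dr": [0, 0, 0], "grip": 1},
    {"dp": [-0.5, 0.9, 1.5], "dr": [0, 0, 0], "grip": 1},
    {"dp": [-1.5, 2.6, 0.5], "dr": [0, 0, 0], "grip": 1},
    {"dp": [-2, 3.5, 0], "dr": [0, 0, 0], "grip": 1},
    {"dp": [-2, 3.5, 0], "dr": [0, 0, 0], "grip": 1},
    {"dp": [-2, 3.5, 0], "dr": [0, 0, 0], "grip": 1},
    {"dp": [-2, 3.5, 0], "dr": [0, 0, 0], "grip": 1},
    {"dp": [-2, 3.5, -0.5], "dr": [0, 0, 0], "grip": 1},
  ],
)

```text
time_s: 12.85
eef_pos: [0.4558, 0.2667, 0.2885]
ee_rot: [[0.002, 1.0, -0.01], [0.001, -0.01, -1.0], [-1.0, 0.002, -0.001]]
ft_force: [1.7, 0.8, -0.8]
finger_gap: 0.0366
```

Emit:
drive_tool(
  steps=[
    {"dp": [-1.5, 2.6, -1], "dr": [0, 0, 0], "grip": 1},
    {"dp": [-0.7, 1.2, -1.5], "dr": [0, 0, 0], "grip": 1},
    {"dp": [0, 0, -2], "dr": [0, 0, 0], "grip": 1},
    {"dp": [0, 0, -1.5], "dr": [0, 0, 0], "grip": 1},
    {"dp": [0, 0, -1], "dr": [0, 0, 0], "grip": 1},
    {"dp": [0, 0, 0], "dr": [0, 0, 0], "grip": 1},
    {"dp": [0, 0, 0], "dr": [0, 0, 0], "grip": 1},
    {"dp": [0, 0, 0], "dr": [0, 0, 0], "grip": 1},
    {"dp": [0, 0, 0], "dr": [0, 0, 0], "grip": 1},
    {"dp": [0, 0, 0], "dr": [0, 0, 0], "grip": 1},
  ],
)

```text
time_s: 13.68
eef_pos: [0.4351, 0.3032, 0.2178]
ee_rot: [[0.001, 1.0, -0.009], [0.001, -0.009, -1.0], [-1.0, 0.001, -0.001]]
ft_force: [0.0, -0.5, -1.9]
finger_gap: 0.0362
```

```bash
python3 look.py w8
```

```text
13.6833 [0.4351 0.3032 0.2178] [ 0.59  0.58  1.94 -0.    0.63  0.6 ] 0.03620998437028406 [ 0.  -0.5 -1.9]
[[ 1.3e-03  1.0e+00 -9.5e-03]
 [ 8.0e-04 -9.5e-03 -1.0e+00]
 [-1.0e+00  1.3e-03 -9.0e-04]]
```

View pics/w8.png

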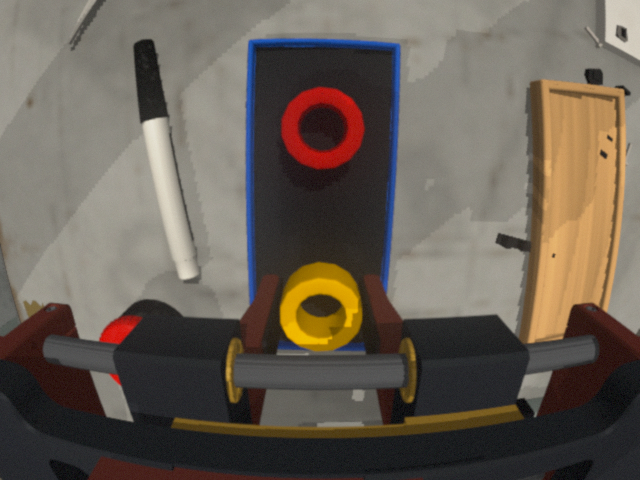

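Emit:
drive_tool(
  steps=[
    {"dp": [0, 0, -1], "dr": [0, 0, 0], "grip": 1},
    {"dp": [0, 0, -0.7], "dr": [0, 0, 0], "grip": 1},
    {"dp": [0, 0, -0.3], "dr": [0, 0, 0], "grip": 1},
    {"dp": [0, 0, 0], "dr": [0, 0, 0], "grip": 1},
    {"dp": [0, 0, 0], "dr": [0, 0, 0], "grip": 0.45},
    {"dp": [0, 0, 0], "dr": [0, 0, 0], "grip": 0.45},
    {"dp": [0, 0, 0], "dr": [0, 0, 0], "grip": 0.45},
    {"dp": [0, 0, 1], "dr": [0, 0, 0], "grip": 0.45},
    {"dp": [0, 0, 2.5], "dr": [0, 0, 0], "grip": 0.2},
    {"dp": [0, 0, 3.5], "dr": [0, 0, 0], "grip": 0},
  ],
)

```text
time_s: 14.57
eef_pos: [0.4338, 0.3027, 0.2659]
ee_rot: [[-0.004, 1.0, -0.009], [-0.003, -0.009, -1.0], [-1.0, -0.004, 0.003]]
ft_force: [0.3, -0.0, -0.1]
finger_gap: 0.0579
```

Run:
```python
import cv2,numpy as np
im=cv2.imread('pics/w7.png')
cv2.imwrite('pics/w7z.png',np.hstack([cv2.resize(im[30:290,255:390],None,fx=2.3,fy=2.3,interpolation=cv2.INTER_CUBIC),cv2.resize(im[60:320,95:215],None,fx=2.3,fy=2.3,interpolation=cv2.INTER_CUBIC)]))
```

```text
(no output)
```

View pics/w7z.png

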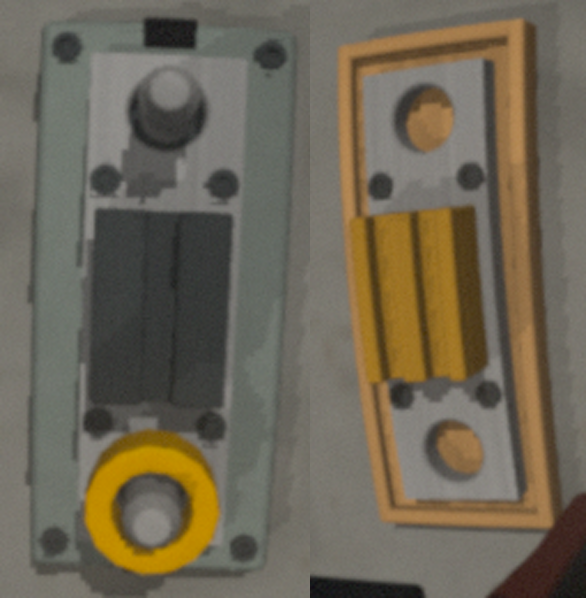

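Run:
```python
from h import *
import pickle
s=pickle.load(open('pics/w7.pkl','rb'))
L=lambda p:(255+p[0]/2.3,30+p[1]/2.3)
R=lambda p:(95+(p[0]-310.5)/2.3,60+p[1]/2.3)
def show(n,pts,z,f):
    q=np.array([plane("wrist",f(p),z,s) for p in pts]);print(n,q[:,:2].round(4).tolist(),"mean",q.mean(0).round(4));return q
q=show("pillars",[(171,88),(152,527)],.065,L);d=q[0]-q[1];print("yaw(dx/dy)",d[0]/d[1],d[1])
q=show("blk",[(98,208),(232,213),(90,403),(225,408)],.05,L);d=q[0]+q[1]-q[2]-q[3];print(d[0]/d[1])
q=show("shoe bolts",[(67,47),(270,55),(54,541),(243,548)],.02,L);d=q[0]+q[1]-q[2]-q[3];print(d[0]/d[1])
q=show("plate screws",[(106,180),(223,184),(98,420),(211,426)],.03,L);d=q[0]+q[1]-q[2]-q[3];print(d[0]/d[1])
q=show("holes",[(424,119),(456,447)],.02,R);d=q[0]-q[1];print(d[0]/d[1],d[1])
q=show("newscrews",[(380,187),(470,177),(402,395),(488,393)],.02,R);d=q[0]+q[1]-q[2]-q[3];print(d[0]/d[1])
q=show("newblk",[(350,218),(473,207),(373,383),(487,365)],.04,R);d=q[0]+q[1]-q[2]-q[3];print(d[0]/d[1])
```

```text
pillars [[0.5833, 0.1627], [0.5774, 0.0527]] mean [0.5804 0.1077 0.065 ]
yaw(dx/dy) 0.054326766682062745 0.11002000130939443
blk [[0.5645, 0.134], [0.5991, 0.1323], [0.5613, 0.0825], [0.5972, 0.0807]] mean [0.5805 0.1074 0.05  ]
0.04956620613902887
shoe bolts [[0.5543, 0.1844], [0.6137, 0.1815], [0.5462, 0.0328], [0.606, 0.0296]] mean [0.5801 0.1071 0.02  ]
0.052189199584474676
plate screws [[0.5657, 0.1427], [0.5985, 0.1413], [0.562, 0.0736], [0.5949, 0.0714]] mean [0.5803 0.1073 0.03  ]
0.052881420146351346
holes [[0.451, 0.1495], [0.4523, 0.0416]] mean [0.4517 0.0955 0.02  ]
-0.011822713400330176 0.10788157583404423
newscrews [[0.4334, 0.1293], [0.4666, 0.1294], [0.4341, 0.0599], [0.4667, 0.06]] mean [0.4502 0.0947 0.02  ]
-0.006251418642709884
newblk [[0.4332, 0.1207], [0.4758, 0.1203], [0.4353, 0.0691], [0.4762, 0.0736]] mean [0.4551 0.0959 0.04  ]
-0.025470673947833273
```

Emit:
drive_tool(
  steps=[
    {"dp": [0, 0, 3], "dr": [0, 0, 0], "grip": 0},
    {"dp": [1.5, -2, 0], "dr": [0, 0, -0.01], "grip": 0},
    {"dp": [2.4, -3.2, 0], "dr": [0, 0, -0.01], "grip": 0},
    {"dp": [2.4, -3.2, 0], "dr": [0, 0, -0.01], "grip": 0},
    {"dp": [2.4, -3.2, 0], "dr": [0, 0, -0.01], "grip": 0},
    {"dp": [2.4, -3.2, 0], "dr": [0, 0, -0.003], "grip": 0},
    {"dp": [2, -2.7, 0], "dr": [0, 0, 0], "grip": 0},
    {"dp": [1, -1.4, 0], "dr": [0, 0, 0], "grip": 0},
    {"dp": [0.5, -0.7, 0], "dr": [0, 0, 0], "grip": 0},
    {"dp": [0, 0, 0], "dr": [0, 0, 0], "grip": 0},
  ],
)

```text
time_s: 15.4
eef_pos: [0.5814, 0.106, 0.2973]
ee_rot: [[0.001, 0.999, -0.054], [0.0, -0.054, -0.999], [-1.0, 0.001, -0.0]]
ft_force: [-0.2, -0.6, 0.5]
finger_gap: 0.0876
```

```bash
python3 look.py w9 collar_red_c:.02 collar_yellow_c:.02 cradle_empty
```

```text
15.4 [0.5814 0.106  0.2973] [ 0.16  0.51  1.78 -0.    0.85  0.21] 0.08756278454667359 [-0.2 -0.6  0.5]
[[ 8.000e-04  9.985e-01 -5.420e-02]
 [ 0.000e+00 -5.420e-02 -9.985e-01]
 [-1.000e+00  7.000e-04 -1.000e-04]]
collar_yellow_c [116.5   8.8] 0.81 [0.4353 0.2993 0.02  ]
collar_yellow_c [489.   71.5] 0.5 [0.7108 0.2271 0.02  ]
```

View pics/w9.png

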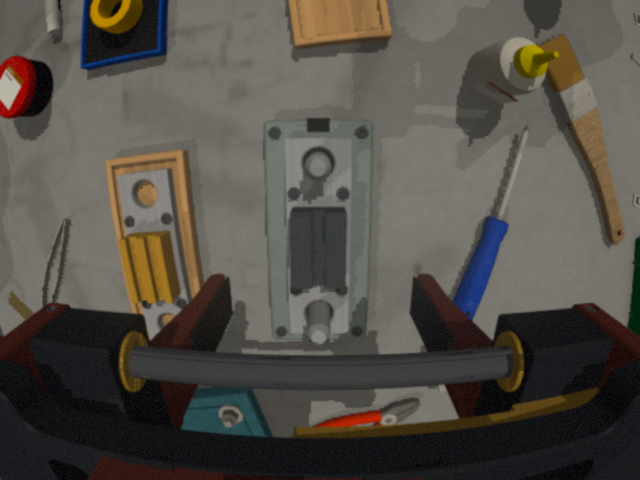

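Run:
```python
from h import *
import pickle
s=pickle.load(open('pics/w9.pkl','rb'))
for n,pts,z in[("pil",[(318,158),(318,338)],.065),("blk",[(291,207),(347,207),(290,293),(347,294)],.05),("bolts",[(274,132),(362,132),(281,331),(356,331)],.02)]:
    q=np.array([plane("wrist",p,z,s) for p in pts]);print(n,q[:,:2].round(4).tolist(),q.mean(0).round(4))
im=cv2.imread('pics/w9.png');cv2.imwrite('pics/w9z.png',cv2.resize(im[110:350,255:385],None,fx=2.5,fy=2.5,interpolation=cv2.INTER_CUBIC))
```

```text
pil [[0.5835, 0.168], [0.5769, 0.0525]] [0.5802 0.1103 0.065 ]
blk [[0.5648, 0.1376], [0.5997, 0.1357], [0.5596, 0.0795], [0.5977, 0.0767]] [0.5804 0.1074 0.05  ]
bolts [[0.5539, 0.1853], [0.6141, 0.1819], [0.5461, 0.0332], [0.6055, 0.03]] [0.5799 0.1076 0.02  ]
```

View pics/w9z.png

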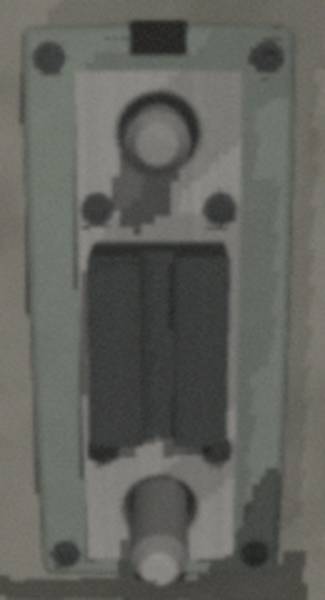

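Emit:
drive_tool(
  steps=[
    {"dp": [-0.1, 0.1, -2], "dr": [0, 0, 0], "grip": 0},
    {"dp": [0, 0, -2.5], "dr": [0, 0, 0], "grip": 0.2},
    {"dp": [0, 0, -2], "dr": [0, 0, 0], "grip": 0.3},
    {"dp": [0, 0, -1.2], "dr": [0, 0, 0], "grip": 0.4},
    {"dp": [0, 0, -0.4], "dr": [0, 0, 0], "grip": 0.45},
    {"dp": [0, 0, 0], "dr": [0, 0, 0], "grip": 0.5},
    {"dp": [0, 0, 0], "dr": [0, 0, 0], "grip": 0.5},
    {"dp": [0, 0, 0], "dr": [0, 0, 0], "grip": 1},
    {"dp": [0, 0, 0], "dr": [0, 0, 0], "grip": 1},
    {"dp": [0, 0, 0], "dr": [0, 0, 0], "grip": 1},
  ],
)

```text
time_s: 16.43
eef_pos: [0.58, 0.1084, 0.217]
ee_rot: [[0.002, 0.999, -0.052], [0.0, -0.052, -0.999], [-1.0, 0.002, -0.0]]
ft_force: [0.5, 0.2, 4.0]
finger_gap: 0.0356
```

Emit:
drive_tool(
  steps=[
    {"dp": [0, 0, 0], "dr": [0, 0, 0], "grip": 1},
    {"dp": [0, 0, 0.5], "dr": [0, 0, 0], "grip": 1},
    {"dp": [0, 0, 1], "dr": [0, 0, 0], "grip": 1},
    {"dp": [0, 0, 1.5], "dr": [0, 0, 0], "grip": 1},
    {"dp": [0, 0, 2], "dr": [0, 0, 0], "grip": 1},
    {"dp": [0, 0, 2], "dr": [0, 0, 0], "grip": 1},
    {"dp": [0, 0, 1.5], "dr": [0, 0, 0], "grip": 1},
    {"dp": [0, 0, 0.5], "dr": [0, 0, 0], "grip": 1},
    {"dp": [0, 0, 0], "dr": [0, 0, 0], "grip": 1},
    {"dp": [0, 0, 0], "dr": [0, 0, 0], "grip": 1},
  ],
)

```text
time_s: 17.27
eef_pos: [0.5794, 0.1082, 0.3058]
ee_rot: [[-0.0, 0.999, -0.052], [-0.0, -0.052, -0.999], [-1.0, -0.0, 0.0]]
ft_force: [0.0, 0.9, -3.0]
finger_gap: 0.0356
```

```bash
python3 look.py w10 cradle_empty
```

```text
17.2667 [0.5794 0.1082 0.3058] [ 0.16  0.5   1.78 -0.    0.87  0.22] 0.0355535441559834 [ 0.   0.9 -3. ]
[[-2.000e-04  9.986e-01 -5.210e-02]
 [-1.000e-04 -5.210e-02 -9.986e-01]
 [-1.000e+00 -1.000e-04  1.000e-04]]
```

View pics/w10.png

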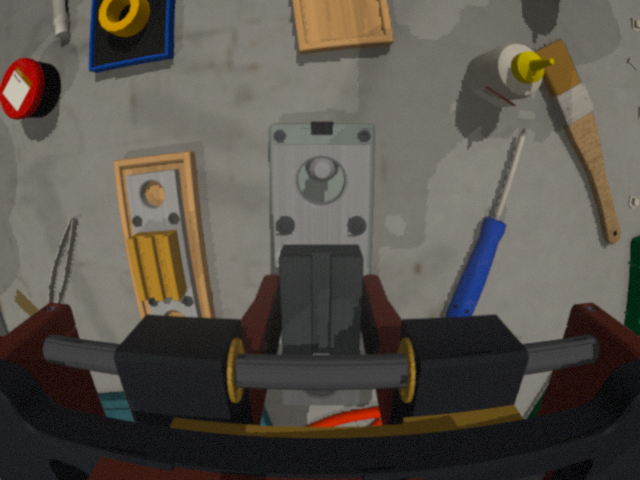

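Emit:
drive_tool(
  steps=[
    {"dp": [0.2, 1.5, 0], "dr": [0, 0, 0], "grip": 1},
    {"dp": [0.2, 2.5, 0], "dr": [0, 0, 0.02], "grip": 1},
    {"dp": [0.3, 3.5, 0], "dr": [0, 0, 0.02], "grip": 1},
    {"dp": [0.3, 3.5, 0], "dr": [0, 0, 0.02], "grip": 1},
    {"dp": [0.3, 3.5, 0], "dr": [0, 0, 0.02], "grip": 1},
    {"dp": [0.3, 3, 0], "dr": [0, 0, 0.02], "grip": 1},
    {"dp": [0.2, 2.5, 0], "dr": [0, 0, 0.02], "grip": 1},
    {"dp": [0.1, 1.5, 0], "dr": [0, 0, 0], "grip": 1},
    {"dp": [0, 1, 0], "dr": [0, 0, 0], "grip": 1},
    {"dp": [0, 0, 0], "dr": [0, 0, 0], "grip": 1},
  ],
)

```text
time_s: 18.2
eef_pos: [0.5982, 0.335, 0.3051]
ee_rot: [[-0.001, 0.998, 0.069], [-0.0, 0.069, -0.998], [-1.0, -0.001, 0.0]]
ft_force: [-0.0, -0.8, -3.2]
finger_gap: 0.0355
```

```bash
python3 look.py w11 cradle_empty
python3 - <<'E'
from h import *
cv2.imwrite('pics/top1.png',arm.camera("top")[:,:,::-1])
im=cv2.imread('pics/top0.png')
cv2.imwrite('pics/topc.png',cv2.resize(im[180:250,210:330],None,fx=6,fy=6,interpolation=cv2.INTER_CUBIC))
E
```

```text
18.2 [0.5982 0.335  0.3051] [0.49 0.62 1.55 0.   0.97 0.42] 0.035467012010985614 [-0.  -0.8 -3.2]
[[-8.000e-04  9.976e-01  6.920e-02]
 [-2.000e-04  6.920e-02 -9.976e-01]
 [-1.000e+00 -8.000e-04  1.000e-04]]
```

View pics/w11.png

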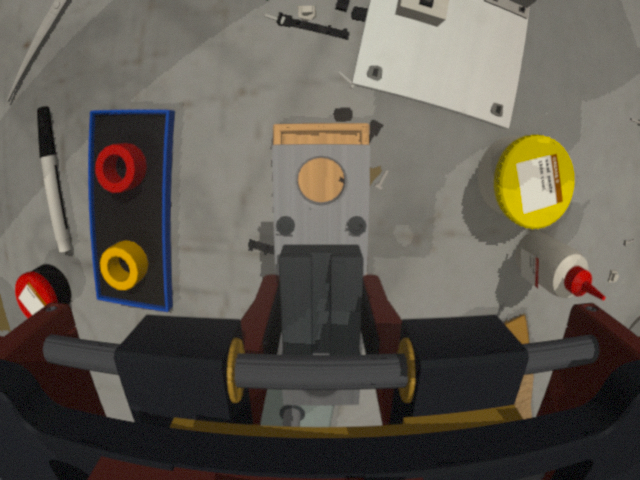

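View pics/topc.png

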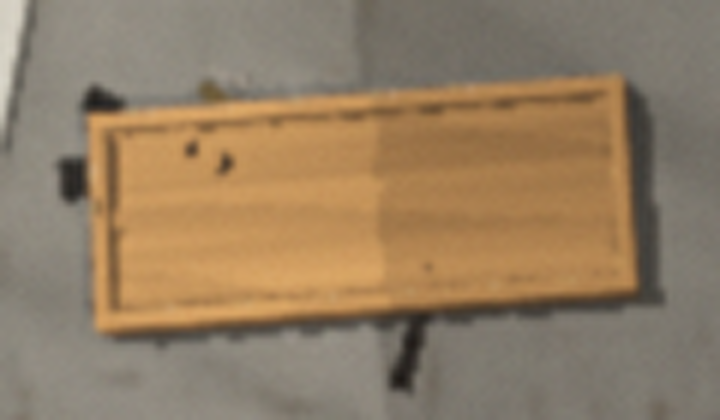

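Both collars stand in the tray at (120,167) and (124,265). I'll refine the cradle pose from its corners: far corners in w11 at (274,125) and (369,123), plus the top view.

Run:
```python
from h import *
import pickle
s=pickle.load(open('pics/w11.pkl','rb'))
a=[plane("wrist",p,.014,s) for p in[(274,125),(369,123)]];print(np.round(a,4),np.mean(a,0))
T=lambda p:(210+p[0]/6,180+p[1]/6)
q=np.array([plane("top",T(p),.014) for p in[(88,115),(622,76),(97,330),(637,290)]]);print(q.round(4),q.mean(0).round(4))
e=q[0]+q[2]-q[1]-q[3];print(e[0]/e[1],np.linalg.norm(e)/2)
u=np.array([-.069,.9976]);m=np.mean(a,0)[:2];print("centre from far end",m-.085*u)
# same in w3, w5
s=pickle.load(open('pics/w5.pkl','rb'))
q=np.array([plane("wrist",p,.014,s) for p in[(372,20),(467,18),(389,249),(475,241)]]);print(q.mean(0))
```

```text
[[0.5587 0.4154 0.014 ]
 [0.6269 0.4216 0.014 ]] [0.59281882 0.4184877  0.014     ]
[[0.6253 0.4207 0.014 ]
 [0.6383 0.2523 0.014 ]
 [0.5565 0.4146 0.014 ]
 [0.5698 0.2466 0.014 ]] [0.5975 0.3336 0.014 ]
-0.07828808501150038 0.1687074054047855
centre from far end [0.59868382 0.3336917 ]
[0.59934027 0.33379001 0.014     ]
```

Emit:
drive_tool(
  steps=[
    {"dp": [0, -0.15, -2], "dr": [0, 0, 0.006], "grip": 1},
    {"dp": [0, 0, -2.5], "dr": [0, 0, 0], "grip": 1},
    {"dp": [0, 0, -2.2], "dr": [0, 0, 0], "grip": 1},
    {"dp": [0, 0, -1.5], "dr": [0, 0, 0], "grip": 1},
    {"dp": [0, 0, -0.8], "dr": [0, 0, 0], "grip": 1},
    {"dp": [0, 0, -0.4], "dr": [0, 0, 0], "grip": 1},
    {"dp": [0, 0, -0.3], "dr": [0, 0, 0], "grip": 1},
    {"dp": [0, 0, 0], "dr": [0, 0, 0], "grip": 1},
    {"dp": [0, 0, 0], "dr": [0, 0, 0], "grip": 1},
    {"dp": [0, 0, 0], "dr": [0, 0, 0], "grip": 1},
  ],
)

```text
time_s: 19.18
eef_pos: [0.5991, 0.332, 0.21]
ee_rot: [[0.002, 0.997, 0.074], [0.001, 0.074, -0.997], [-1.0, 0.002, -0.001]]
ft_force: [0.3, -0.3, -3.2]
finger_gap: 0.0353
```

```bash
python3 look.py w12
```

```text
19.1833 [0.5991 0.332  0.21  ] [ 0.49  0.75  1.57 -0.    0.82  0.41] 0.035307499846376704 [ 0.3 -0.3 -3.2]
[[ 1.600e-03  9.973e-01  7.400e-02]
 [ 8.000e-04  7.400e-02 -9.973e-01]
 [-1.000e+00  1.700e-03 -7.000e-04]]
```

View pics/w12.png

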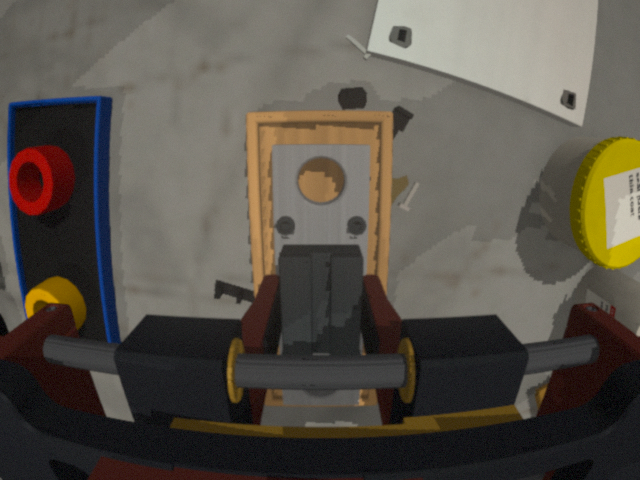

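Emit:
drive_tool(
  steps=[
    {"dp": [0, 0.15, 0], "dr": [0, 0, 0], "grip": 1},
    {"dp": [0, 0, -0.15], "dr": [0, 0, 0], "grip": 1},
    {"dp": [0, 0, -0.1], "dr": [0, 0, 0], "grip": 1},
    {"dp": [0, 0, 0], "dr": [0, 0, 0], "grip": 1},
    {"dp": [0, 0, 0], "dr": [0, 0, 0], "grip": 0.5},
    {"dp": [0, 0, 0], "dr": [0, 0, 0], "grip": 0.45},
    {"dp": [0, 0, 0], "dr": [0, 0, 0], "grip": 0.4},
    {"dp": [0, 0, 1], "dr": [0, 0, 0], "grip": 0.3},
    {"dp": [0, 0, 3], "dr": [0, 0, 0], "grip": 0},
    {"dp": [0, 0, 3], "dr": [0, 0, 0], "grip": 0},
  ],
)

```text
time_s: 20.07
eef_pos: [0.5981, 0.3329, 0.2761]
ee_rot: [[-0.003, 0.997, 0.074], [-0.002, 0.074, -0.997], [-1.0, -0.003, 0.001]]
ft_force: [0.9, -0.0, -0.4]
finger_gap: 0.0692
```

Emit:
drive_tool(
  steps=[
    {"dp": [-0.8, -1.3, 1.5], "dr": [0, 0, -0.008], "grip": 0},
    {"dp": [-2, -3.2, 0.3], "dr": [0, 0, -0.008], "grip": 0},
    {"dp": [-2, -3.2, 0], "dr": [0, 0, -0.008], "grip": 0},
    {"dp": [-2, -3.2, 0], "dr": [0, 0, -0.008], "grip": 0},
    {"dp": [-2, -3.2, 0], "dr": [0, 0, -0.008], "grip": 0},
    {"dp": [-2, -3.2, 0], "dr": [0, 0, -0.008], "grip": 0},
    {"dp": [-2, -3.2, 0], "dr": [0, 0, -0.008], "grip": 0},
    {"dp": [-1.5, -2.4, 0], "dr": [0, 0, -0.008], "grip": 0},
    {"dp": [-0.5, -0.8, 0], "dr": [0, 0, 0], "grip": 0},
    {"dp": [0, 0, 0], "dr": [0, 0, 0], "grip": 0},
  ],
)

```text
time_s: 20.9
eef_pos: [0.4498, 0.0949, 0.295]
ee_rot: [[-0.0, 1.0, 0.008], [-0.0, 0.008, -1.0], [-1.0, -0.0, 0.0]]
ft_force: [0.0, 1.2, 0.4]
finger_gap: 0.0881
```

```bash
python3 look.py w13 die_new_c
python3 - <<'E'
from h import *
im=cv2.imread('pics/w13.png');cv2.imwrite('pics/w13z.png',cv2.resize(im[90:390,210:440],None,fx=2,fy=2,interpolation=cv2.INTER_CUBIC))
E
```

```text
20.9 [0.4498 0.0949 0.295 ] [ 0.18  0.36  2.06 -0.    0.72  0.17] 0.08813031667370934 [0.  1.2 0.4]
[[-0.      1.      0.0077]
 [-0.      0.0077 -1.    ]
 [-1.     -0.      0.    ]]
die_new_c [316.3 245.3] 0.63 [0.4469 0.0953 0.03  ]
```

View pics/w13.png

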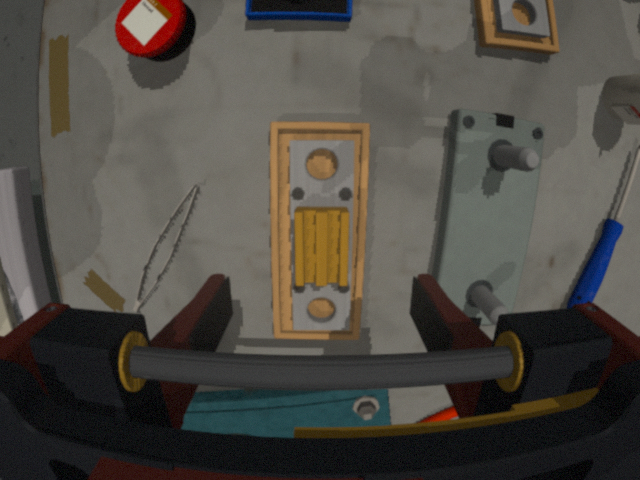

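View pics/w13z.png

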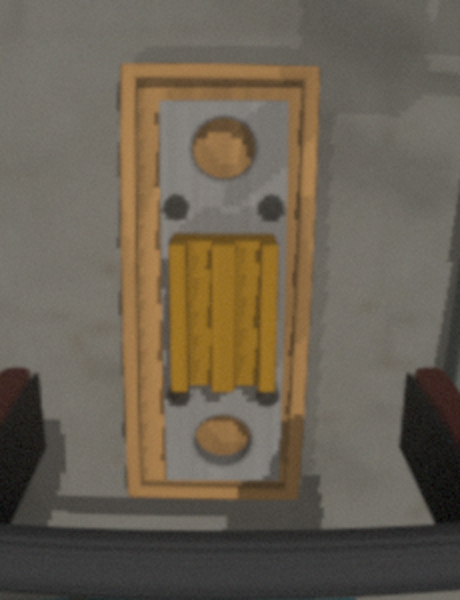

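Run:
```python
from h import *
import pickle
s=pickle.load(open('pics/w13.pkl','rb'))
Z=lambda p:(210+p[0]/2,90+p[1]/2)
def S(n,pts,z,f=Z):
    q=np.array([plane("wrist",f(p),z,s) for p in pts]);k=len(pts)//2;d=q[:k].sum(0)-q[k:].sum(0);print(n,q[:,:2].round(4).tolist(),q.mean(0).round(4),d[0]/d[1])
S("holes",[(224,147),(222,439)],.02)
S("screws",[(176,207),(271,207),(178,397),(267,397)],.02)
S("blk",[(169,237),(276,237),(169,391),(277,391)],.04)
S("plate",[(160,101),(288,101),(165,480),(280,480)],.02)
S("pillars",[(531,160),(496,314)],.065,lambda p:p)
```

```text
holes [[0.4504, 0.1506], [0.4505, 0.041]] [0.4504 0.0958 0.02  ] -0.0012328291338553636
screws [[0.4339, 0.1297], [0.4668, 0.1299], [0.4339, 0.0585], [0.4672, 0.0587]] [0.4505 0.0942 0.02  ] -0.0027763180545043605
blk [[0.4328, 0.123], [0.4673, 0.1233], [0.4321, 0.0694], [0.4691, 0.0697]] [0.4503 0.0963 0.04  ] -0.010879078567558795
plate [[0.4285, 0.1664], [0.472, 0.1667], [0.4283, 0.0225], [0.4734, 0.0229]] [0.4505 0.0946 0.02  ] -0.004089746060442576
pillars [[0.5812, 0.1623], [0.5707, 0.0571]] [0.5759 0.1097 0.065 ] 0.0998513542529116
```

Emit:
drive_tool(
  steps=[
    {"dp": [0.05, 0.05, -2], "dr": [0, 0, -0.004], "grip": 0},
    {"dp": [0, 0, -2.5], "dr": [0, 0, 0], "grip": 0.2},
    {"dp": [0, 0, -2], "dr": [0, 0, 0], "grip": 0.3},
    {"dp": [0, 0, -1.5], "dr": [0, 0, 0], "grip": 0.4},
    {"dp": [0, 0, -0.8], "dr": [0, 0, 0], "grip": 0.45},
    {"dp": [0, 0, 0], "dr": [0, 0, 0], "grip": 0.5},
    {"dp": [0, 0, 0], "dr": [0, 0, 0], "grip": 0.5},
    {"dp": [0, 0, 0], "dr": [0, 0, 0], "grip": 1},
    {"dp": [0, 0, 0], "dr": [0, 0, 0], "grip": 1},
    {"dp": [0, 0, 0], "dr": [0, 0, 0], "grip": 1},
  ],
)

```text
time_s: 21.83
eef_pos: [0.4514, 0.0969, 0.2072]
ee_rot: [[0.001, 1.0, 0.006], [0.0, 0.006, -1.0], [-1.0, 0.001, -0.0]]
ft_force: [-1.6, 2.7, 1.8]
finger_gap: 0.036
```

Emit:
drive_tool(
  steps=[
    {"dp": [0, 0, 0], "dr": [0, 0, 0], "grip": 1},
    {"dp": [0, 0, 0.5], "dr": [0, 0, 0], "grip": 1},
    {"dp": [0, 0, 1], "dr": [0, 0, 0], "grip": 1},
    {"dp": [0, 0, 2], "dr": [0, 0, 0], "grip": 1},
    {"dp": [0, 0, 2.5], "dr": [0, 0, 0], "grip": 1},
    {"dp": [0, 0, 2.5], "dr": [0, 0, 0], "grip": 1},
    {"dp": [0, 0, 1.5], "dr": [0, 0, 0], "grip": 1},
    {"dp": [0, 0, 0.5], "dr": [0, 0, 0], "grip": 1},
    {"dp": [0, 0, 0], "dr": [0, 0, 0], "grip": 1},
    {"dp": [0, 0, 0], "dr": [0, 0, 0], "grip": 1},
  ],
)

```text
time_s: 22.67
eef_pos: [0.4508, 0.0966, 0.3113]
ee_rot: [[-0.0, 1.0, 0.006], [-0.0, 0.006, -1.0], [-1.0, -0.0, 0.0]]
ft_force: [-0.5, 0.1, -4.8]
finger_gap: 0.0352
```

```bash
python3 look.py w14
```

```text
22.6667 [0.4508 0.0966 0.3113] [ 0.19  0.33  2.05 -0.    0.76  0.18] 0.03518346450492346 [-0.5  0.1 -4.8]
[[-0.0e+00  1.0e+00  5.9e-03]
 [-1.0e-04  5.9e-03 -1.0e+00]
 [-1.0e+00 -0.0e+00  1.0e-04]]
```

View pics/w14.png

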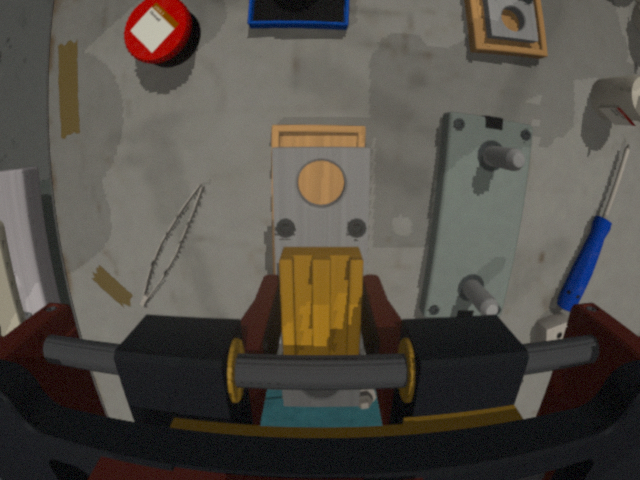

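Run:
```python
from h import *
import pickle
for t in('w10','w14'):
    s=pickle.load(open(f'pics/{t}.pkl','rb'));im=cv2.imread(f'pics/{t}.png')
    z=s["eef_pos"][2]-.187
    cv2.imwrite(f'pics/{t}z.png',cv2.resize(im[140:250,260:385],None,fx=4,fy=4,interpolation=cv2.INTER_CUBIC))
    h=plane("wrist",(321.5,181.5),z,s);print(t,(s["ee_rot"].T@(h-s["eef_pos"])).round(4))
a=cv2.imread('pics/w10z.png');b=cv2.imread('pics/w14z.png');cv2.imwrite('pics/cmp.png',cv2.resize(np.hstack([a,b]),(800,352)))
```

```text
w10 [ 0.187   0.0005 -0.0541]
w14 [ 0.187   0.0005 -0.0541]
```

View pics/cmp.png

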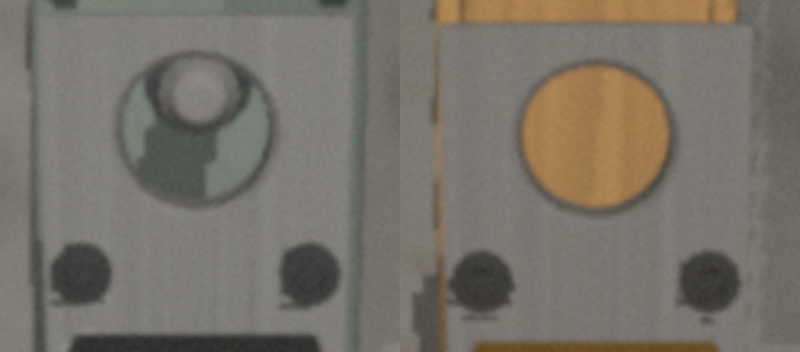

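Emit:
drive_tool(
  steps=[
    {"dp": [0.8, 0.1, 0], "dr": [0, 0, -0.006], "grip": 1},
    {"dp": [1.6, 0.15, 0], "dr": [0, 0, -0.01], "grip": 1},
    {"dp": [2.2, 0.2, 0], "dr": [0, 0, -0.01], "grip": 1},
    {"dp": [2.5, 0.2, 0], "dr": [0, 0, -0.01], "grip": 1},
    {"dp": [2.5, 0.2, 0], "dr": [0, 0, -0.01], "grip": 1},
    {"dp": [1.8, 0.2, 0], "dr": [0, 0, -0.01], "grip": 1},
    {"dp": [1, 0.1, 0], "dr": [0, 0, -0.003], "grip": 1},
    {"dp": [0.5, 0.05, 0], "dr": [0, 0, 0], "grip": 1},
    {"dp": [0, 0, 0], "dr": [0, 0, 0], "grip": 1},
    {"dp": [0, 0, 0], "dr": [0, 0, 0], "grip": 1},
  ],
)

```text
time_s: 23.55
eef_pos: [0.5793, 0.1087, 0.3105]
ee_rot: [[-0.002, 0.999, -0.053], [-0.0, -0.053, -0.999], [-1.0, -0.002, 0.0]]
ft_force: [-0.0, 0.1, -3.0]
finger_gap: 0.0356
```

Emit:
drive_tool(
  steps=[
    {"dp": [0, 0, -1], "dr": [0, 0, 0], "grip": 1},
    {"dp": [0, 0, -1.2], "dr": [0, 0, 0], "grip": 1},
    {"dp": [0, 0, -1], "dr": [0, 0, 0], "grip": 1},
    {"dp": [0, 0, -0.5], "dr": [0, 0, 0], "grip": 1},
    {"dp": [0, 0, 0], "dr": [0, 0, 0], "grip": 1},
    {"dp": [0, 0, 0], "dr": [0, 0, 0], "grip": 1},
    {"dp": [0, 0, 0], "dr": [0, 0, 0], "grip": 1},
    {"dp": [0, 0, 0], "dr": [0, 0, 0], "grip": 1},
    {"dp": [0, 0, 0], "dr": [0, 0, 0], "grip": 1},
    {"dp": [0, 0, 0], "dr": [0, 0, 0], "grip": 1},
  ],
)

```text
time_s: 24.38
eef_pos: [0.5803, 0.1088, 0.2748]
ee_rot: [[0.001, 0.999, -0.053], [0.0, -0.053, -0.999], [-1.0, 0.001, -0.0]]
ft_force: [0.5, 0.6, -3.8]
finger_gap: 0.0357
```

```bash
python3 look.py w15
python3 - <<'E'
from h import *
a=cv2.imread('pics/w15.png');cv2.imwrite('pics/w15z.png',np.hstack([cv2.resize(a[120:270,250:390],(560,600),interpolation=cv2.INTER_CUBIC)]))
import pickle
s=pickle.load(open('pics/w15.pkl','rb'))
print(proj("wrist",[.5833,.1626,.065],s),proj("wrist",[.5774,.0527,.065],s))
E
```

```text
24.3833 [0.5803 0.1088 0.2748] [ 0.17  0.55  1.79 -0.    0.81  0.22] 0.035665332814588654 [ 0.5  0.6 -3.8]
[[ 7.000e-04  9.986e-01 -5.290e-02]
 [ 1.000e-04 -5.290e-02 -9.986e-01]
 [-1.000e+00  7.000e-04 -2.000e-04]]
[320.465698   176.57537109] [320.47272431 360.48156604]
```

View pics/w15.png

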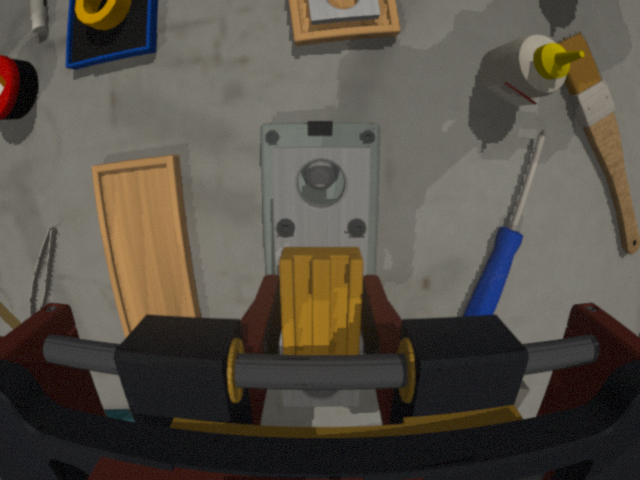

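View pics/w15z.png

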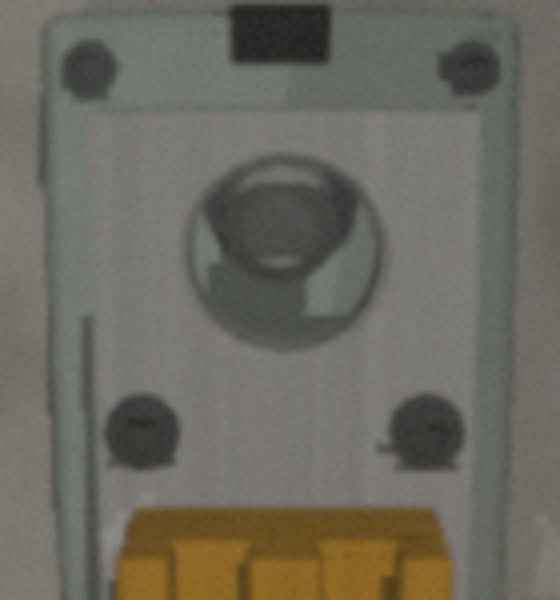

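Emit:
drive_tool(
  steps=[
    {"dp": [-0.05, 0, 0], "dr": [0, 0, 0], "grip": 1},
    {"dp": [0, 0, -0.5], "dr": [0, 0, 0], "grip": 1},
    {"dp": [0, 0, -0.5], "dr": [0, 0, 0], "grip": 1},
    {"dp": [0, 0, -0.4], "dr": [0, 0, 0], "grip": 1},
    {"dp": [0, 0, -0.4], "dr": [0, 0, 0], "grip": 1},
    {"dp": [0, 0, -0.4], "dr": [0, 0, 0], "grip": 1},
    {"dp": [0, 0, -0.4], "dr": [0, 0, 0], "grip": 1},
    {"dp": [0, 0, 0], "dr": [0, 0, 0], "grip": 1},
    {"dp": [0, 0, 0], "dr": [0, 0, 0], "grip": 1},
    {"dp": [0, 0, 0], "dr": [0, 0, 0], "grip": 1},
  ],
)

```text
time_s: 25.27
eef_pos: [0.5797, 0.1088, 0.2484]
ee_rot: [[0.0, 0.999, -0.053], [0.0, -0.053, -0.999], [-1.0, 0.0, -0.0]]
ft_force: [0.0, 0.5, -3.1]
finger_gap: 0.0364
```

Emit:
drive_tool(
  steps=[
    {"dp": [0, 0, -0.6], "dr": [0, 0, 0], "grip": 1},
    {"dp": [0, 0, -0.7], "dr": [0, 0, 0], "grip": 1},
    {"dp": [0, 0, -0.6], "dr": [0, 0, 0], "grip": 1},
    {"dp": [0, 0, -0.5], "dr": [0, 0, 0], "grip": 1},
    {"dp": [0, 0, -0.3], "dr": [0, 0, 0], "grip": 1},
    {"dp": [0, 0, -0.2], "dr": [0, 0, 0], "grip": 1},
    {"dp": [0, 0, -0.1], "dr": [0, 0, 0], "grip": 1},
    {"dp": [0, 0, 0], "dr": [0, 0, 0], "grip": 1},
    {"dp": [0, 0, 0], "dr": [0, 0, 0], "grip": 1},
    {"dp": [0, 0, 0], "dr": [0, 0, 0], "grip": 1},
  ],
)

```text
time_s: 26.1
eef_pos: [0.5798, 0.1088, 0.2186]
ee_rot: [[0.0, 0.999, -0.053], [0.0, -0.053, -0.999], [-1.0, 0.0, -0.0]]
ft_force: [-0.2, -0.9, -3.6]
finger_gap: 0.0359
```

Emit:
drive_tool(
  steps=[
    {"dp": [0, 0, -0.1], "dr": [0, 0, 0], "grip": 1},
    {"dp": [0, 0, -0.05], "dr": [0, 0, 0], "grip": 1},
    {"dp": [0, 0, 0], "dr": [0, 0, 0], "grip": 1},
    {"dp": [0, 0, 0], "dr": [0, 0, 0], "grip": 0.5},
    {"dp": [0, 0, 0], "dr": [0, 0, 0], "grip": 0.45},
    {"dp": [0, 0, 0], "dr": [0, 0, 0], "grip": 0.4},
    {"dp": [0, 0, 0], "dr": [0, 0, 0], "grip": 0.4},
    {"dp": [0, 0, 1.5], "dr": [0, 0, 0], "grip": 0.3},
    {"dp": [0, 0, 3], "dr": [0, 0, 0], "grip": 0},
    {"dp": [0, 0, 3.3], "dr": [0, 0, 0], "grip": 0},
  ],
)

```text
time_s: 26.93
eef_pos: [0.579, 0.1087, 0.2942]
ee_rot: [[-0.004, 0.999, -0.053], [-0.001, -0.053, -0.999], [-1.0, -0.004, 0.001]]
ft_force: [0.7, -0.2, 0.8]
finger_gap: 0.0693
```

```bash
python3 look.py w16
python3 - <<'E'
from h import *
im=cv2.imread('pics/w16.png');cv2.imwrite('pics/w16z.png',cv2.resize(im[110:360,245:395],None,fx=2.4,fy=2.4,interpolation=cv2.INTER_CUBIC))
E
```

```text
26.9333 [0.579  0.1087 0.2942] [0.17 0.52 1.78 0.   0.85 0.22] 0.06932858333691085 [ 0.7 -0.2  0.8]
[[-3.700e-03  9.986e-01 -5.300e-02]
 [-6.000e-04 -5.300e-02 -9.986e-01]
 [-1.000e+00 -3.700e-03  8.000e-04]]
```

View pics/w16z.png

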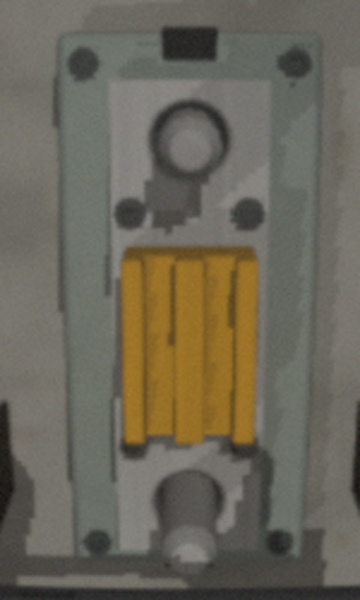

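Emit:
drive_tool(
  steps=[
    {"dp": [-1, 1.3, 0.5], "dr": [0, 0, 0], "grip": 0.1},
    {"dp": [-2.3, 3.1, 0], "dr": [0, 0, 0.01], "grip": 0.2},
    {"dp": [-2.4, 3.2, 0], "dr": [0, 0, 0.01], "grip": 0.3},
    {"dp": [-2.4, 3.2, 0], "dr": [0, 0, 0], "grip": 0.4},
    {"dp": [-2.4, 3.2, 0], "dr": [0, 0, 0], "grip": 0.42},
    {"dp": [-2, 2.7, 0], "dr": [0, 0, 0], "grip": 0.42},
    {"dp": [-1.3, 1.8, 0], "dr": [0, 0, 0], "grip": 0.42},
    {"dp": [-0.7, 0.9, -0.5], "dr": [0, 0, 0], "grip": 0.42},
    {"dp": [0, 0, -1], "dr": [0, 0, 0], "grip": 0.42},
    {"dp": [0, 0, 0], "dr": [0, 0, 0], "grip": 0.42},
  ],
)

```text
time_s: 27.82
eef_pos: [0.4338, 0.3024, 0.2828]
ee_rot: [[-0.002, 0.999, -0.032], [-0.002, -0.032, -0.999], [-1.0, -0.002, 0.002]]
ft_force: [-0.6, -0.6, 0.1]
finger_gap: 0.0507
```

```bash
python3 look.py w17 collar_yellow_c:.02 collar_red_c:.02
```

```text
27.8167 [0.4338 0.3024 0.2828] [ 0.59  0.46  1.92 -0.    0.76  0.62] 0.05069948518530614 [-0.6 -0.6  0.1]
[[-0.0023  0.9995 -0.0316]
 [-0.0018 -0.0316 -0.9995]
 [-1.     -0.0023  0.0019]]
collar_yellow_c [321.6 248.9] 0.65 [0.4339 0.3004 0.02  ]
collar_red_c [322.7 133.9] 0.78 [0.437  0.3778 0.02  ]
collar_red_c [549.8 204.6] 0.55 [0.6078 0.3291 0.02  ]
```

View pics/w17.png

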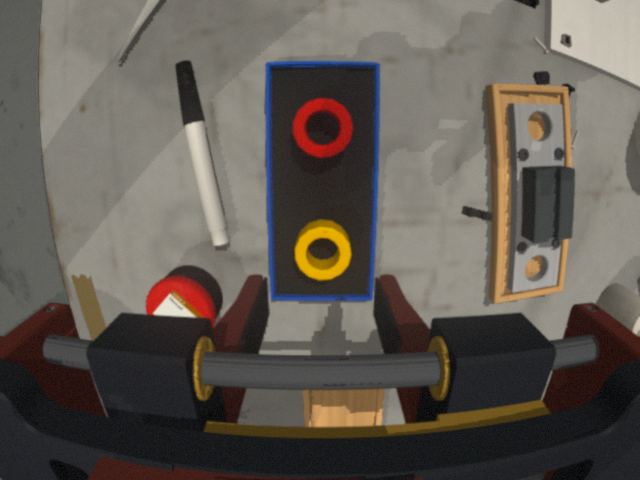

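Run:
```python
from h import *
import pickle
s=pickle.load(open('pics/w17.pkl','rb'))
for p in[(323,251.5),(322.5,127)]:print(plane("wrist",p,.031,s).round(4))
im=cv2.imread('pics/w17.png')
cv2.imwrite('pics/w17z.png',cv2.resize(im[90:290,270:380],None,fx=3,fy=3,interpolation=cv2.INTER_CUBIC))
```

```text
[0.4348 0.3021 0.031 ]
[0.437 0.382 0.031]
```

View pics/w17z.png

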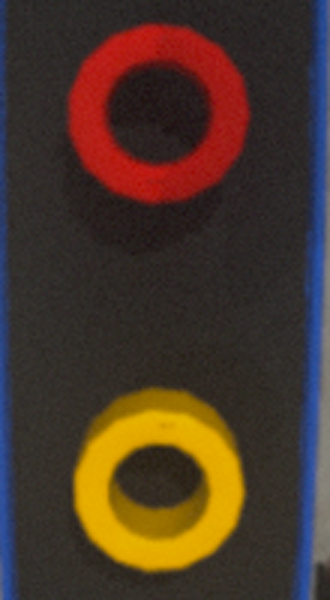

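Emit:
drive_tool(
  steps=[
    {"dp": [0, -0.1, -2], "dr": [0, 0, 0], "grip": 0.42},
    {"dp": [0, 0, -2.5], "dr": [0, 0, 0], "grip": 0.42},
    {"dp": [0, 0, -2], "dr": [0, 0, 0], "grip": 0.42},
    {"dp": [0, 0, -1.2], "dr": [0, 0, 0], "grip": 0.42},
    {"dp": [0, 0, -0.6], "dr": [0, 0, 0], "grip": 0.42},
    {"dp": [0, 0, 0], "dr": [0, 0, 0], "grip": 0.42},
    {"dp": [0, 0, 0], "dr": [0, 0, 0], "grip": 1},
    {"dp": [0, 0, 0], "dr": [0, 0, 0], "grip": 1},
    {"dp": [0, 0, 0], "dr": [0, 0, 0], "grip": 1},
    {"dp": [0, 0, 0], "dr": [0, 0, 0], "grip": 1},
  ],
)

```text
time_s: 28.8
eef_pos: [0.435, 0.302, 0.2029]
ee_rot: [[0.002, 0.999, -0.033], [0.001, -0.033, -0.999], [-1.0, 0.002, -0.001]]
ft_force: [0.1, -1.7, 3.0]
finger_gap: 0.0363
```

Emit:
drive_tool(
  steps=[
    {"dp": [0, 0, 0], "dr": [0, 0, 0], "grip": 0.45},
    {"dp": [0, 0, 0], "dr": [0, 0, 0], "grip": 0.42},
    {"dp": [0, 0, 0], "dr": [0, 0, 0], "grip": 0.42},
    {"dp": [0, 0, -0.3], "dr": [0, 0, 0], "grip": 0.42},
    {"dp": [0, 0, -0.1], "dr": [0, 0, 0], "grip": 0.42},
    {"dp": [0, 0, 0], "dr": [0, 0, 0], "grip": 0.42},
    {"dp": [0, 0, 0], "dr": [0, 0, 0], "grip": 1},
    {"dp": [0, 0, 0], "dr": [0, 0, 0], "grip": 1},
    {"dp": [0, 0, 0], "dr": [0, 0, 0], "grip": 1},
    {"dp": [0, 0, 0], "dr": [0, 0, 0], "grip": 1},
  ],
)

```text
time_s: 29.63
eef_pos: [0.4346, 0.3018, 0.1978]
ee_rot: [[-0.0, 0.999, -0.033], [-0.0, -0.033, -0.999], [-1.0, -0.0, 0.0]]
ft_force: [-0.4, -0.5, -1.2]
finger_gap: 0.0359
```

Emit:
drive_tool(
  steps=[
    {"dp": [0, 0, 1], "dr": [0, 0, 0], "grip": 1},
    {"dp": [0, 0, 2.5], "dr": [0, 0, 0], "grip": 1},
    {"dp": [0, 0, 3.5], "dr": [0, 0, 0], "grip": 1},
    {"dp": [0.5, -0.9, 2], "dr": [0, 0, 0], "grip": 1},
    {"dp": [1.5, -2.6, 0.5], "dr": [0, 0, 0], "grip": 1},
    {"dp": [2, -3.5, 0], "dr": [0, 0, 0], "grip": 1},
    {"dp": [2, -3.5, 0], "dr": [0, 0, 0], "grip": 1},
    {"dp": [2, -3.5, 0], "dr": [0, 0, 0], "grip": 1},
    {"dp": [2, -3.5, 0], "dr": [0, 0, 0], "grip": 1},
    {"dp": [1.8, -3.2, 0], "dr": [0, 0, 0], "grip": 1},
  ],
)

```text
time_s: 30.47
eef_pos: [0.5534, 0.0927, 0.2938]
ee_rot: [[0.001, 0.999, -0.033], [0.0, -0.033, -0.999], [-1.0, 0.001, -0.0]]
ft_force: [-0.0, -0.2, -1.6]
finger_gap: 0.0361
```

Emit:
drive_tool(
  steps=[
    {"dp": [1.2, -2, 0], "dr": [0, 0, 0], "grip": 1},
    {"dp": [0.8, -1.3, 0], "dr": [0, 0, 0], "grip": 1},
    {"dp": [0.5, -0.7, -0.5], "dr": [0, 0, 0], "grip": 1},
    {"dp": [0, 0, -1], "dr": [0, 0, 0], "grip": 1},
    {"dp": [0, 0, -1], "dr": [0, 0, 0], "grip": 1},
    {"dp": [0, 0, -0.4], "dr": [0, 0, 0], "grip": 1},
    {"dp": [0, 0, 0], "dr": [0, 0, 0], "grip": 1},
    {"dp": [0, 0, 0], "dr": [0, 0, 0], "grip": 1},
    {"dp": [0, 0, 0], "dr": [0, 0, 0], "grip": 1},
    {"dp": [0, 0, 0], "dr": [0, 0, 0], "grip": 1},
  ],
)

```text
time_s: 31.3
eef_pos: [0.5777, 0.0553, 0.2642]
ee_rot: [[0.0, 0.999, -0.032], [0.0, -0.032, -0.999], [-1.0, 0.0, -0.0]]
ft_force: [-0.5, 0.1, -1.2]
finger_gap: 0.0359
```

```bash
cat > col.py <<'E'
from h import *
import sys,pickle
t=sys.argv[1];s=pickle.load(open(f'pics/{t}.pkl','rb'))
im=cv2.imread(f'pics/{t}.png')[230:360,250:390]
cv2.imwrite(f'pics/{t}z.png',cv2.resize(im,None,fx=4,fy=4,interpolation=cv2.INTER_CUBIC))
for p in([.5833,.1626,.065],[.5774,.0527,.065]):
    q=proj("wrist",p,s);print("pillar px",q,(q-[250,230])*4)
E
python3 look.py w18; python3 col.py w18
```

```text
31.3 [0.5777 0.0553 0.2642] [0.07 0.55 1.81 0.   0.78 0.11] 0.03588694138229704 [-0.5  0.1 -1.2]
[[ 5.000e-04  9.995e-01 -3.220e-02]
 [ 1.000e-04 -3.220e-02 -9.995e-01]
 [-1.000e+00  5.000e-04 -1.000e-04]]
pillar px [324.7537709  68.6576146] [ 299.01508358 -645.36954161]
pillar px [319.95149122 287.56076332] [279.80596487 230.24305328]
```

View pics/w18z.png

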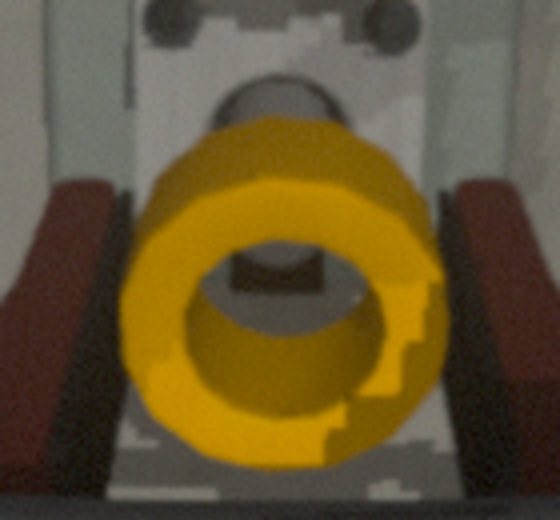

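View pics/w18.png

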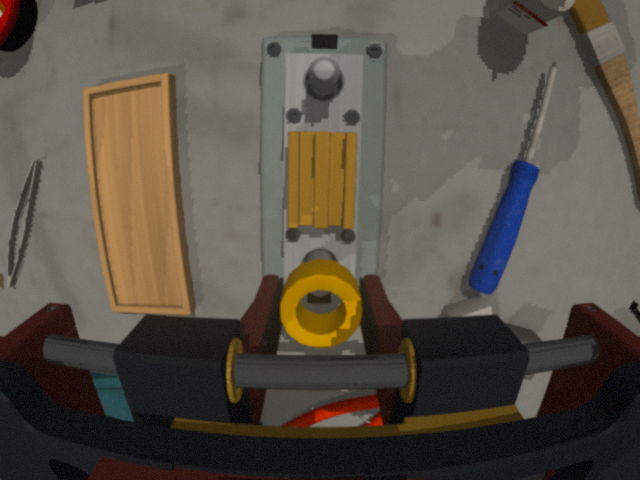

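Run:
```python
from h import *
import pickle
s=pickle.load(open('pics/w18.pkl','rb'))
print(s["eef_pos"],plane("wrist",(321,311),s["eef_pos"][2]-.166,s))
o=[.5777,.0553-.001,.0982]
print(proj("wrist",o,s))
# inner lower rim of bore: bottom ellipse
s=pickle.load(open('pics/w16.pkl','rb'))
for p in[(245+190/2.4,110+150/2.4),(245+190/2.4,110+548/2.4)]:print(p,plane("wrist",p,.065,s))
```

```text
[0.57765752 0.05532745 0.26416897] [0.57803435 0.05583171 0.09816897]
[320.35149008 314.13992057]
(324.1666666666667, 172.5) [0.58304544 0.1623356  0.065     ]
(324.1666666666667, 338.33333333333337) [0.57768154 0.05646063 0.065     ]
```

Emit:
drive_tool(
  steps=[
    {"dp": [-0.03, -0.2, 0], "dr": [0, 0, 0], "grip": 1},
    {"dp": [0, 0, -0.4], "dr": [0, 0, 0], "grip": 1},
    {"dp": [0, 0, -0.4], "dr": [0, 0, 0], "grip": 1},
    {"dp": [0, 0, -0.3], "dr": [0, 0, 0], "grip": 1},
    {"dp": [0, 0, -0.3], "dr": [0, 0, 0], "grip": 1},
    {"dp": [0, 0, -0.3], "dr": [0, 0, 0], "grip": 1},
    {"dp": [0, 0, -0.2], "dr": [0, 0, 0], "grip": 1},
    {"dp": [0, 0, 0], "dr": [0, 0, 0], "grip": 1},
    {"dp": [0, 0, 0], "dr": [0, 0, 0], "grip": 1},
    {"dp": [0, 0, 0], "dr": [0, 0, 0], "grip": 1},
  ],
)

```text
time_s: 32.18
eef_pos: [0.5774, 0.0528, 0.2449]
ee_rot: [[0.0, 0.999, -0.033], [-0.0, -0.033, -0.999], [-1.0, 0.0, -0.0]]
ft_force: [0.0, -0.4, -1.0]
finger_gap: 0.036
```

```bash
python3 look.py w19; python3 col.py w19
```

```text
32.1833 [0.5774 0.0528 0.2449] [ 0.07  0.58  1.82 -0.    0.74  0.1 ] 0.03604894996525216 [ 0.  -0.4 -1. ]
[[ 1.000e-04  9.995e-01 -3.300e-02]
 [-0.000e+00 -3.300e-02 -9.995e-01]
 [-1.000e+00  1.000e-04 -0.000e+00]]
pillar px [325.53135523  55.10008028] [ 302.1254209  -699.59967888]
pillar px [320.31286647 298.74618225] [281.25146589 274.98472899]
```

View pics/w19z.png

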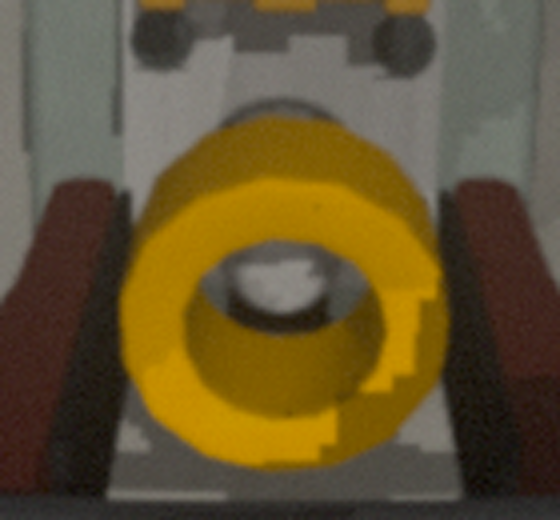

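Emit:
drive_tool(
  steps=[
    {"dp": [0, 0, -0.4], "dr": [0, 0, 0], "grip": 1},
    {"dp": [0, 0, -0.6], "dr": [0, 0, 0], "grip": 1},
    {"dp": [0, 0, -0.6], "dr": [0, 0, 0], "grip": 1},
    {"dp": [0, 0, -0.4], "dr": [0, 0, 0], "grip": 1},
    {"dp": [0, 0, -0.3], "dr": [0, 0, 0], "grip": 1},
    {"dp": [0, 0, -0.2], "dr": [0, 0, 0], "grip": 1},
    {"dp": [0, 0, 0], "dr": [0, 0, 0], "grip": 1},
    {"dp": [0, 0, 0], "dr": [0, 0, 0], "grip": 1},
    {"dp": [0, 0, 0], "dr": [0, 0, 0], "grip": 1},
    {"dp": [0, 0, 0], "dr": [0, 0, 0], "grip": 1},
  ],
)

```text
time_s: 33.07
eef_pos: [0.5775, 0.0528, 0.2201]
ee_rot: [[0.0, 0.999, -0.033], [0.0, -0.033, -0.999], [-1.0, 0.0, -0.0]]
ft_force: [0.7, -0.1, -0.9]
finger_gap: 0.0363
```

Emit:
drive_tool(
  steps=[
    {"dp": [0, 0, -0.15], "dr": [0, 0, 0], "grip": 1},
    {"dp": [0, 0, -0.05], "dr": [0, 0, 0], "grip": 1},
    {"dp": [0, 0, 0], "dr": [0, 0, 0], "grip": 1},
    {"dp": [0, 0, 0], "dr": [0, 0, 0], "grip": 0.5},
    {"dp": [0, 0, 0], "dr": [0, 0, 0], "grip": 0.42},
    {"dp": [0, 0, 0], "dr": [0, 0, 0], "grip": 0.4},
    {"dp": [0, 0, 0], "dr": [0, 0, 0], "grip": 0.4},
    {"dp": [0, 0, 1.5], "dr": [0, 0, 0], "grip": 0.4},
    {"dp": [0, 0, 3], "dr": [0, 0, 0], "grip": 0.4},
    {"dp": [0, 0, 3], "dr": [0, 0, 0], "grip": 0.4},
  ],
)

```text
time_s: 33.9
eef_pos: [0.5768, 0.0527, 0.2925]
ee_rot: [[-0.003, 0.999, -0.033], [-0.0, -0.033, -0.999], [-1.0, -0.003, 0.0]]
ft_force: [0.6, -0.2, -0.4]
finger_gap: 0.0529
```

```bash
python3 look.py w20; python3 col.py w20
```

```text
33.9 [0.5768 0.0527 0.2925] [0.07 0.51 1.8  0.   0.83 0.1 ] 0.05293041090735271 [ 0.6 -0.2 -0.4]
[[-3.300e-03  9.994e-01 -3.300e-02]
 [-2.000e-04 -3.300e-02 -9.995e-01]
 [-1.000e+00 -3.300e-03  3.000e-04]]
pillar px [327.09981691  72.83651617] [ 308.39926766 -628.65393534]
pillar px [322.86455267 264.29620628] [291.45821067 137.18482512]
```

View pics/w20.png

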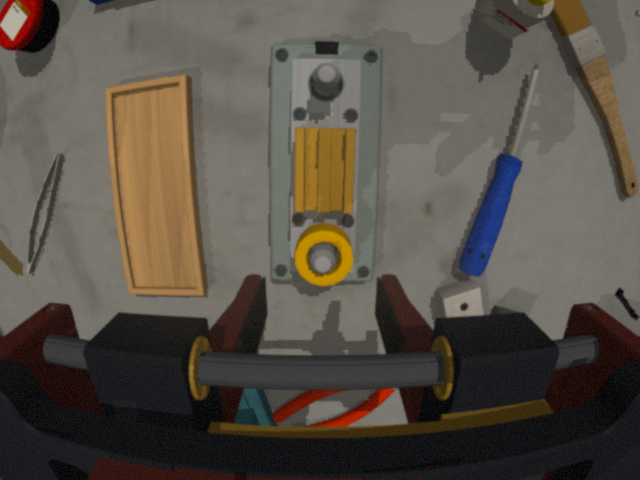

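Emit:
drive_tool(
  steps=[
    {"dp": [-0.6, 1.4, 0.5], "dr": [0, 0, 0], "grip": 0.42},
    {"dp": [-1.6, 3.7, 0], "dr": [0, 0, 0], "grip": 0.42},
    {"dp": [-1.6, 3.7, 0], "dr": [0, 0, 0], "grip": 0.42},
    {"dp": [-1.6, 3.8, 0], "dr": [0, 0, 0], "grip": 0.42},
    {"dp": [-1.6, 3.8, 0], "dr": [0, 0, 0], "grip": 0.42},
    {"dp": [-1.6, 3.8, 0], "dr": [0, 0, 0], "grip": 0.42},
    {"dp": [-1.6, 3.7, 0], "dr": [0, 0, 0], "grip": 0.42},
    {"dp": [-1.6, 3.7, 0], "dr": [0, 0, 0], "grip": 0.42},
    {"dp": [-1.4, 3.4, 0], "dr": [0, 0, 0], "grip": 0.42},
    {"dp": [-0.8, 1.9, 0], "dr": [0, 0, 0], "grip": 0.42},
  ],
)

```text
time_s: 34.78
eef_pos: [0.4357, 0.3849, 0.2979]
ee_rot: [[0.0, 1.0, -0.031], [0.001, -0.031, -1.0], [-1.0, 0.0, -0.001]]
ft_force: [0.6, 0.6, 1.0]
finger_gap: 0.051
```

Emit:
drive_tool(
  steps=[
    {"dp": [0, 0, -2], "dr": [0, 0, 0], "grip": 0.42},
    {"dp": [0, 0, -2], "dr": [0, 0, 0], "grip": 0.42},
    {"dp": [0, 0, -1], "dr": [0, 0, 0], "grip": 0.42},
    {"dp": [0, 0, 0], "dr": [0, 0, 0], "grip": 0.42},
    {"dp": [0, 0, 0], "dr": [0, 0, 0], "grip": 0.42},
    {"dp": [0, 0, 0], "dr": [0, 0, 0], "grip": 0.42},
    {"dp": [0, 0, 0], "dr": [0, 0, 0], "grip": 0.42},
    {"dp": [0, 0, 0], "dr": [0, 0, 0], "grip": 0.42},
    {"dp": [0, 0, 0], "dr": [0, 0, 0], "grip": 0.42},
    {"dp": [0, 0, 0], "dr": [0, 0, 0], "grip": 0.42},
  ],
)

```text
time_s: 35.62
eef_pos: [0.4375, 0.3818, 0.2484]
ee_rot: [[0.001, 0.999, -0.033], [0.001, -0.033, -0.999], [-1.0, 0.001, -0.001]]
ft_force: [-0.3, 0.4, -0.5]
finger_gap: 0.0508
```

```bash
python3 look.py w21; python3 col.py w21
```

```text
35.6167 [0.4375 0.3818 0.2484] [ 0.7   0.58  1.82 -0.    0.75  0.73] 0.05078016579688803 [-0.3  0.4 -0.5]
[[ 7.000e-04  9.994e-01 -3.320e-02]
 [ 6.000e-04 -3.320e-02 -9.994e-01]
 [-1.000e+00  6.000e-04 -6.000e-04]]
pillar px [497.62157053 508.78088295] [ 990.48628213 1115.12353181]
pillar px [463.86260114 560.97381226] [ 855.45040457 1323.89524903]
```

View pics/w21.png

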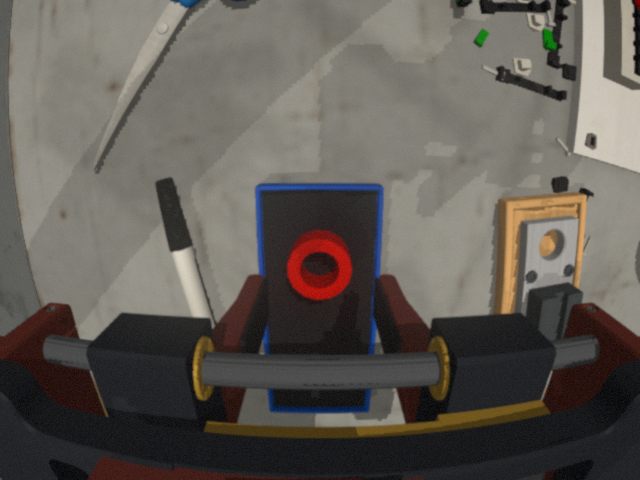

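Emit:
drive_tool(
  steps=[
    {"dp": [0, 0, -1.5], "dr": [0, 0, 0], "grip": 0.42},
    {"dp": [0, 0, -1.5], "dr": [0, 0, 0], "grip": 0.42},
    {"dp": [0, 0, -1.3], "dr": [0, 0, 0], "grip": 0.42},
    {"dp": [0, 0, -0.7], "dr": [0, 0, 0], "grip": 0.42},
    {"dp": [0, 0, 0], "dr": [0, 0, 0], "grip": 0.42},
    {"dp": [0, 0, 0], "dr": [0, 0, 0], "grip": 0.42},
    {"dp": [0, 0, 0], "dr": [0, 0, 0], "grip": 1},
    {"dp": [0, 0, 0], "dr": [0, 0, 0], "grip": 1},
    {"dp": [0, 0, 0], "dr": [0, 0, 0], "grip": 1},
    {"dp": [0, 0, 0], "dr": [0, 0, 0], "grip": 1},
  ],
)

```text
time_s: 36.5
eef_pos: [0.4376, 0.382, 0.1986]
ee_rot: [[0.001, 0.999, -0.033], [0.001, -0.033, -0.999], [-1.0, 0.001, -0.001]]
ft_force: [-0.4, 0.4, 2.3]
finger_gap: 0.0363
```

Run:
```python
from h import *
import pickle
s=pickle.load(open('pics/w21.pkl','rb'))
print(plane("wrist",(319.5,268.5),.031,s))
```

```text
[0.43714759 0.38307204 0.031     ]
```

Emit:
drive_tool(
  steps=[
    {"dp": [0, 0, 1], "dr": [0, 0, 0], "grip": 1},
    {"dp": [0, 0, 2.5], "dr": [0, 0, 0], "grip": 1},
    {"dp": [0, 0, 3.5], "dr": [0, 0, 0], "grip": 1},
    {"dp": [1, -1.5, 1.6], "dr": [0, 0, 0], "grip": 1},
    {"dp": [2, -3, 0], "dr": [0, 0, 0], "grip": 1},
    {"dp": [2.2, -3.3, 0], "dr": [0, 0, 0], "grip": 1},
    {"dp": [2.2, -3.3, 0], "dr": [0, 0, 0], "grip": 1},
    {"dp": [2.2, -3.3, 0], "dr": [0, 0, 0], "grip": 1},
    {"dp": [2, -3, 0], "dr": [0, 0, 0], "grip": 1},
    {"dp": [1.5, -2.3, 0], "dr": [0, 0, 0], "grip": 1},
  ],
)

```text
time_s: 37.33
eef_pos: [0.5696, 0.1823, 0.2848]
ee_rot: [[0.001, 0.999, -0.034], [-0.0, -0.034, -0.999], [-1.0, 0.001, -0.0]]
ft_force: [0.3, 0.2, -1.5]
finger_gap: 0.0365
```

Emit:
drive_tool(
  steps=[
    {"dp": [1, -1.5, 0], "dr": [0, 0, 0], "grip": 1},
    {"dp": [0.5, -0.8, -0.5], "dr": [0, 0, 0], "grip": 1},
    {"dp": [0, 0, -0.8], "dr": [0, 0, 0], "grip": 1},
    {"dp": [0, 0, -0.5], "dr": [0, 0, 0], "grip": 1},
    {"dp": [0, 0, 0], "dr": [0, 0, 0], "grip": 1},
    {"dp": [0, 0, 0], "dr": [0, 0, 0], "grip": 1},
    {"dp": [0, 0, 0], "dr": [0, 0, 0], "grip": 1},
    {"dp": [0, 0, 0], "dr": [0, 0, 0], "grip": 1},
    {"dp": [0, 0, 0], "dr": [0, 0, 0], "grip": 1},
    {"dp": [0, 0, 0], "dr": [0, 0, 0], "grip": 1},
  ],
)

```text
time_s: 38.17
eef_pos: [0.5833, 0.1622, 0.2661]
ee_rot: [[0.0, 0.999, -0.032], [0.0, -0.032, -0.999], [-1.0, 0.0, -0.0]]
ft_force: [-0.1, 0.6, 0.2]
finger_gap: 0.0359
```

```bash
python3 look.py w22; python3 col.py w22
```

```text
38.1667 [0.5833 0.1622 0.2661] [0.25 0.58 1.75 0.   0.81 0.28] 0.03593730258975896 [-0.1  0.6  0.2]
[[ 4.000e-04  9.995e-01 -3.250e-02]
 [ 1.000e-04 -3.250e-02 -9.995e-01]
 [-1.000e+00  4.000e-04 -1.000e-04]]
pillar px [320.33577475 280.72174245] [281.34309899 202.88696982]
pillar px [316.99573284 431.20010278] [267.98293137 804.80041112]
```

View pics/w22z.png

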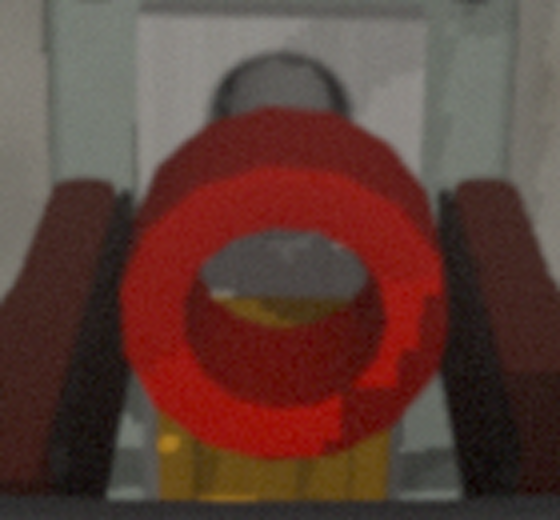

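Emit:
drive_tool(
  steps=[
    {"dp": [0, 0, -0.3], "dr": [0, 0, 0], "grip": 1},
    {"dp": [0, 0, -0.4], "dr": [0, 0, 0], "grip": 1},
    {"dp": [0, 0, -0.4], "dr": [0, 0, 0], "grip": 1},
    {"dp": [0, 0, -0.3], "dr": [0, 0, 0], "grip": 1},
    {"dp": [0, 0, -0.3], "dr": [0, 0, 0], "grip": 1},
    {"dp": [0, 0, -0.3], "dr": [0, 0, 0], "grip": 1},
    {"dp": [0, 0, -0.1], "dr": [0, 0, 0], "grip": 1},
    {"dp": [0, 0, 0], "dr": [0, 0, 0], "grip": 1},
    {"dp": [0, 0, 0], "dr": [0, 0, 0], "grip": 1},
    {"dp": [0, 0, 0], "dr": [0, 0, 0], "grip": 1},
  ],
)

```text
time_s: 39.05
eef_pos: [0.5834, 0.1618, 0.245]
ee_rot: [[0.0, 0.999, -0.033], [0.0, -0.033, -0.999], [-1.0, 0.0, -0.0]]
ft_force: [-0.3, 0.6, -1.5]
finger_gap: 0.0364
```

```bash
python3 look.py w23; python3 col.py w23
```

```text
39.05 [0.5834 0.1618 0.245 ] [0.25 0.61 1.76 0.   0.77 0.28] 0.03637811107151819 [-0.3  0.6 -1.5]
[[ 3.000e-04  9.995e-01 -3.300e-02]
 [ 1.000e-04 -3.300e-02 -9.995e-01]
 [-1.000e+00  3.000e-04 -1.000e-04]]
pillar px [319.94225074 296.98266981] [279.76900298 267.93067924]
pillar px [316.56037749 453.81604841] [266.24150996 895.26419363]
```

View pics/w23z.png

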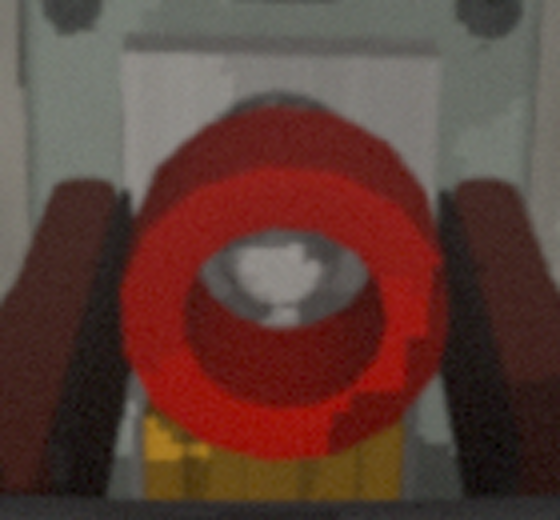

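Emit:
drive_tool(
  steps=[
    {"dp": [0, 0, -0.4], "dr": [0, 0, 0], "grip": 1},
    {"dp": [0, 0, -0.6], "dr": [0, 0, 0], "grip": 1},
    {"dp": [0, 0, -0.6], "dr": [0, 0, 0], "grip": 1},
    {"dp": [0, 0, -0.4], "dr": [0, 0, 0], "grip": 1},
    {"dp": [0, 0, -0.3], "dr": [0, 0, 0], "grip": 1},
    {"dp": [0, 0, -0.15], "dr": [0, 0, 0], "grip": 1},
    {"dp": [0, 0, 0], "dr": [0, 0, 0], "grip": 1},
    {"dp": [0, 0, 0], "dr": [0, 0, 0], "grip": 1},
    {"dp": [0, 0, 0], "dr": [0, 0, 0], "grip": 1},
    {"dp": [0, 0, 0], "dr": [0, 0, 0], "grip": 1},
  ],
)

```text
time_s: 39.93
eef_pos: [0.5834, 0.1618, 0.2205]
ee_rot: [[0.0, 0.999, -0.033], [0.0, -0.033, -0.999], [-1.0, 0.0, -0.0]]
ft_force: [0.6, 0.1, -1.2]
finger_gap: 0.036
```

Emit:
drive_tool(
  steps=[
    {"dp": [0, 0, -0.1], "dr": [0, 0, 0], "grip": 1},
    {"dp": [0, 0, 0], "dr": [0, 0, 0], "grip": 1},
    {"dp": [0, 0, 0], "dr": [0, 0, 0], "grip": 1},
    {"dp": [0, 0, 0], "dr": [0, 0, 0], "grip": 0.5},
    {"dp": [0, 0, 0], "dr": [0, 0, 0], "grip": 0.42},
    {"dp": [0, 0, 0], "dr": [0, 0, 0], "grip": 0.4},
    {"dp": [0, 0, 0], "dr": [0, 0, 0], "grip": 0.4},
    {"dp": [0, 0, 1.5], "dr": [0, 0, 0], "grip": 0.4},
    {"dp": [0, 0, 3], "dr": [0, 0, 0], "grip": 0.3},
    {"dp": [0, 0, 3], "dr": [0, 0, 0], "grip": 0.1},
  ],
)

```text
time_s: 40.77
eef_pos: [0.5828, 0.1616, 0.2941]
ee_rot: [[-0.003, 0.999, -0.033], [-0.001, -0.033, -0.999], [-1.0, -0.003, 0.001]]
ft_force: [1.0, 0.7, 0.4]
finger_gap: 0.0626
```

Emit:
drive_tool(
  steps=[
    {"dp": [0, 0, 3], "dr": [0, 0, 0], "grip": 0},
    {"dp": [-1, 1, 3], "dr": [0, 0, 0], "grip": 0},
    {"dp": [-2, 2, 3], "dr": [0, 0, 0], "grip": 0},
    {"dp": [-1, 1, 2], "dr": [0, 0, 0], "grip": 0},
    {"dp": [0, 0, 1], "dr": [0, 0, 0], "grip": 0},
    {"dp": [0, 0, 0], "dr": [0, 0, 0], "grip": 0},
    {"dp": [0, 0, 0], "dr": [0, 0, 0], "grip": 0},
    {"dp": [0, 0, 0], "dr": [0, 0, 0], "grip": 0},
    {"dp": [0, 0, 0], "dr": [0, 0, 0], "grip": 0},
    {"dp": [0, 0, 0], "dr": [0, 0, 0], "grip": 0},
  ],
)

```text
time_s: 41.6
eef_pos: [0.5435, 0.2012, 0.4128]
ee_rot: [[-0.002, 0.999, -0.034], [-0.001, -0.034, -0.999], [-1.0, -0.002, 0.001]]
ft_force: [0.6, -0.5, -1.0]
finger_gap: 0.0879
```

```bash
python3 look.py w24
python3 - <<'E'
from h import *
im=arm.camera("scene")[:,:,::-1];cv2.imwrite('pics/sc2.png',cv2.resize(im[190:400,180:450],None,fx=2.9,fy=2.8,interpolation=cv2.INTER_CUBIC))
E
```

```text
41.6 [0.5435 0.2012 0.4128] [ 0.33  0.35  1.72 -0.    1.07  0.37] 0.08785707992205338 [ 0.6 -0.5 -1. ]
[[-2.500e-03  9.994e-01 -3.380e-02]
 [-9.000e-04 -3.380e-02 -9.994e-01]
 [-1.000e+00 -2.400e-03  1.000e-03]]
```

View pics/w24.png

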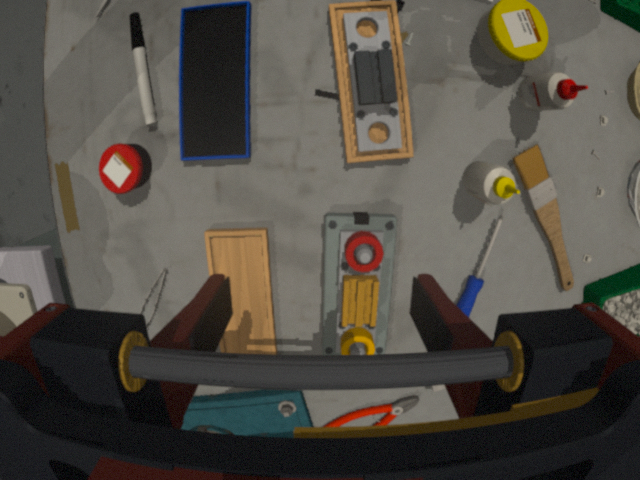

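View pics/sc2.png

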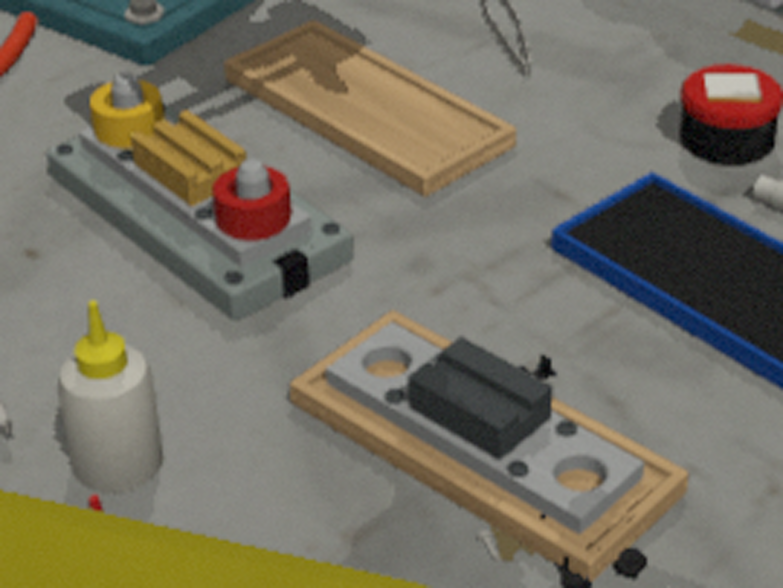

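The scene view shows both collars seated round their own pillars, the brass plate flat on the shoe, and the black plate flat in the cradle. The bottle and pot haven't moved.

Run:
```python
from cell import arm
print(arm.close_job(), arm.observe()["time_s"])
```

```text
the job is handed in; nothing more can be done
the job is handed in; nothing more can be done
```

The die set is changed over and the job is handed in, at about 42 s of the 120 s allowed.

**What I did, in order:**
1. Stood the red collar, then the yellow one, in the blue tray.
2. Lifted the black-block plate off the pillars and laid it in the empty cradle.
3. Fitted the brass-block plate over both pillars and down onto the shoe.
4. Put yellow back on the pillar at smaller y (about 0.05 m) and red on the one at larger y (about 0.16 m). Each is on the pillar it came from.

**Last checks:**
- The final wrist and scene pictures show the brass plate flat on the shoe and both collars down on it. They also show the black-block plate flat inside its cradle and the tray empty.
- The glue bottle and red-lidded pot are where they started.
- The gripper was open and clear of everything. Force readings at the end of each move were about 5 N at most, and I saw no sign of jamming going over the pillars.

**What failed or disagreed:**
- **Refused call:** my first move call was rejected because its rows lacked some fields. Nothing moved.
- **Yellow collar grip:** my first grip in the tray was about 4 mm too high, so I let go and took it again lower.
- **Yellow collar position:** my estimates of where it sat in the gripper before fitting differed by 1–2 mm, so I shifted it 2 mm. It then went on with no resistance.

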